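# Stack planks to dry with spacer sticks and a weight

## Task

Build the drying stack on the low stand: first the pale plank, laid lengthwise along the stand and centred on its two bearers; then the yellow stick crosswise on it straight above the yellow bearer, and the blue stick likewise above the blue bearer; then the dark plank on the two sticks, squarely over the pale one; last the iron weight upright on the middle of the dark plank. Leave the wax tin standing where it is.

Things in the scene. Friction and masses are not known exactly. Their poses are not given: they have to be found in the camera images.
- stand: Low drying stand fixed to the bench, 24 mm high: two dark steel rails along its x axis (170 mm long) carry two painted cross bearers, each 20 mm (x) by 110 mm (y), with flat tops 24 mm above the bench. Yellow bearer centred at x = +60 mm, blue bearer at x = -60 mm. Origin: centre of the underside, on the bench; z up. Between starts it changes place and yaw (yaw between -0.3 and 0.3 rad)
- pale_plank: Loose pale, light yellowish-brown wooden plank, 190 mm (x) by 56 mm (y) by 22 mm (z), about 0.15 kg, lying flat on the bench, its length within about 0.3 rad of the world x axis. Origin: centre of its underside; x along its length, z up. Its two ends are alike
- dark_plank: Loose dark brown wooden plank, of the same size as the pale one: 190 mm (x) by 56 mm (y) by 22 mm (z), lying flat on the bench, about 0.17 kg. Origin: centre of its underside; x along its length, z up. Its two ends are alike
- yellow_stick: Loose yellow-painted wooden spacer stick, 110 mm (x) by 20 mm (y) by 14 mm (z), about 22 g, lying flat on the bench with its 14 mm side upright. Origin: centre of its underside; x along its length, z up. Its two ends are alike
- blue_stick: Loose blue-painted wooden spacer stick, 110 mm (x) by 20 mm (y) by 14 mm (z), about 22 g, lying flat on the bench with its 14 mm side upright. Origin: centre of its underside; x along its length, z up. Its two ends are alike
- weight: Loose dark iron weight, about 0.45 kg, standing upright: a disc 56 mm in diameter and 25 mm high, with a round grip 26 mm in diameter on top of it, from 25 mm to 58 mm above its underside. Origin: centre of its underside; z up along its axis
- wax_tin: Bystander: round aluminium tin with a red lid, 60 mm in diameter, 40 mm high, 0.16 kg, loose, standing on the bench among the other things; it must not be moved. Origin: centre of its underside

How it is judged (in metres and radians):
On the way, in this order (a step that is already met when the one before it is completed fails the run):
1. the pale plank lies on both bearers, let go (x of pale_plank in the frame of stand between -0.015 and 0.015 m and y of pale_plank in the frame of stand between -0.015 and 0.015 m and z of pale_plank in the frame of stand between 0.019 and 0.029 m and angle between pale_plank's own z axis and vertical below 0.08 rad and angle between the x axis of pale_plank and the x axis of stand, either way round below 0.17 rad and contact force between pale_plank and the fingers below 0.1 N and linear speed of pale_plank below 0.02 m/s), for 0.2 s.
2. both sticks lie across the pale plank, each above the bearer of its colour, let go (either first) (x of pale_plank in the frame of stand between -0.015 and 0.015 m and y of pale_plank in the frame of stand between -0.015 and 0.015 m and z of pale_plank in the frame of stand between 0.019 and 0.029 m and angle between each of pale_plank, yellow_stick, blue_stick's own z axis and vertical below 0.08 rad and angle between the x axis of pale_plank and the x axis of stand, either way round below 0.17 rad and x of yellow_stick in the frame of stand between 0.045 and 0.075 m and y of yellow_stick in the frame of stand between -0.015 and 0.015 m and z of yellow_stick in the frame of stand between 0.041 and 0.051 m and angle between the x axis of each of yellow_stick, blue_stick and the y axis of stand, either way round below 0.17 rad and x of blue_stick in the frame of stand between -0.075 and -0.045 m and y of blue_stick in the frame of stand between -0.015 and 0.015 m and z of blue_stick in the frame of stand between 0.041 and 0.051 m and contact force between each of yellow_stick, blue_stick and the fingers below 0.1 N and linear speed of each of yellow_stick, blue_stick below 0.02 m/s), for 0.2 s.
3. the dark plank lies on the two sticks, let go (x of pale_plank in the frame of stand between -0.015 and 0.015 m and y of pale_plank in the frame of stand between -0.015 and 0.015 m and z of pale_plank in the frame of stand between 0.019 and 0.029 m and angle between each of pale_plank, yellow_stick, blue_stick, dark_plank's own z axis and vertical below 0.08 rad and angle between the x axis of each of pale_plank, dark_plank and the x axis of stand, either way round below 0.17 rad and x of yellow_stick in the frame of stand between 0.045 and 0.075 m and y of yellow_stick in the frame of stand between -0.015 and 0.015 m and z of yellow_stick in the frame of stand between 0.041 and 0.051 m and angle between the x axis of each of yellow_stick, blue_stick and the y axis of stand, either way round below 0.17 rad and x of blue_stick in the frame of stand between -0.075 and -0.045 m and y of blue_stick in the frame of stand between -0.015 and 0.015 m and z of blue_stick in the frame of stand between 0.041 and 0.051 m and x of dark_plank in the frame of stand between -0.015 and 0.015 m and y of dark_plank in the frame of stand between -0.015 and 0.015 m and z of dark_plank in the frame of stand between 0.055 and 0.065 m and contact force between dark_plank and the fingers below 0.1 N and linear speed of dark_plank below 0.02 m/s), for 0.2 s.
4. the weight stands on the middle of the dark plank, let go (x of pale_plank in the frame of stand between -0.015 and 0.015 m and y of pale_plank in the frame of stand between -0.015 and 0.015 m and z of pale_plank in the frame of stand between 0.019 and 0.029 m and angle between each of pale_plank, yellow_stick, blue_stick, dark_plank, weight's own z axis and vertical below 0.08 rad and angle between the x axis of each of pale_plank, dark_plank and the x axis of stand, either way round below 0.17 rad and x of yellow_stick in the frame of stand between 0.045 and 0.075 m and y of yellow_stick in the frame of stand between -0.015 and 0.015 m and z of yellow_stick in the frame of stand between 0.041 and 0.051 m and angle between the x axis of each of yellow_stick, blue_stick and the y axis of stand, either way round below 0.17 rad and x of blue_stick in the frame of stand between -0.075 and -0.045 m and y of blue_stick in the frame of stand between -0.015 and 0.015 m and z of blue_stick in the frame of stand between 0.041 and 0.051 m and x of dark_plank in the frame of stand between -0.015 and 0.015 m and y of dark_plank in the frame of stand between -0.015 and 0.015 m and z of dark_plank in the frame of stand between 0.055 and 0.065 m and x of weight in the frame of stand between -0.018 and 0.018 m and y of weight in the frame of stand between -0.018 and 0.018 m and z of weight in the frame of stand between 0.077 and 0.087 m and contact force between weight and the fingers below 0.1 N and linear speed of weight below 0.02 m/s), for 0.2 s.
At the end, for the whole second after the job is handed in: All flat, at rest, let go, at proper height (5 mm, 0.08 rad). Each way in the stand's frame: planks centred to 15 mm, sticks to 15 mm of the middle of their own bearers, weight to 18 mm of the middle; planks along, sticks across, to 0.17 rad. Wax tin moved under 25 mm, tilted under 0.2 rad (x of pale_plank in the frame of stand between -0.015 and 0.015 m and y of pale_plank in the frame of stand between -0.015 and 0.015 m and z of pale_plank in the frame of stand between 0.019 and 0.029 m and angle between each of pale_plank, yellow_stick, blue_stick, dark_plank, weight's own z axis and vertical below 0.08 rad and angle between the x axis of each of pale_plank, dark_plank and the x axis of stand, either way round below 0.17 rad and x of yellow_stick in the frame of stand between 0.045 and 0.075 m and y of yellow_stick in the frame of stand between -0.015 and 0.015 m and z of yellow_stick in the frame of stand between 0.041 and 0.051 m and angle between the x axis of each of yellow_stick, blue_stick and the y axis of stand, either way round below 0.17 rad and x of blue_stick in the frame of stand between -0.075 and -0.045 m and y of blue_stick in the frame of stand between -0.015 and 0.015 m and z of blue_stick in the frame of stand between 0.041 and 0.051 m and x of dark_plank in the frame of stand between -0.015 and 0.015 m and y of dark_plank in the frame of stand between -0.015 and 0.015 m and z of dark_plank in the frame of stand between 0.055 and 0.065 m and x of weight in the frame of stand between -0.018 and 0.018 m and y of weight in the frame of stand between -0.018 and 0.018 m and z of weight in the frame of stand between 0.077 and 0.087 m and linear speed of each of pale_plank, yellow_stick, blue_stick, dark_plank, weight below 0.02 m/s and distance of wax_tin from where it was at the start of the episode below 0.025 m and angle between wax_tin's own z axis and vertical below 0.2 rad); the robot touches nothing.
It fails at once if the wax tin is pushed 25 mm or more from its place, or tipped (distance of wax_tin from where it was at the start of the episode above 0.025 m or angle between wax_tin's own z axis and vertical above 0.2 rad).
It also fails if it takes over 131 s, if anything falls off the work surface, if the arm or the gripper's body presses on something with over 40 N, if the wrist force passes 120 N, or if a joint passes its speed limit or range.

## Robot

A 6-joint arm with a two-finger parallel gripper is mounted at the origin on the work surface. World frame = base frame: x ahead of the robot, y to its left, z up, the work surface at z = 0. Lengths are in mm, angles in rad, forces in N, time in s.
With the tool pointing down it reaches from about 325 to 925 mm from the base axis. Payload 3.1 kg.
Tool frame: the origin (TCP) lies midway between the tips of the shut fingers; the grasp point (between the pads) lies 19 mm behind it; z points along the fingers, x is the direction in which the jaws open and shut, and the axes are right-handed (so a half turn about z gives the same grasp; the last joint's range is limited). The gripper opens to 85 mm and grips with 20 to 120 N. Pads are 22 mm wide; open, the fingers measure 114 mm over their backs; the gripper's body (76 mm by 85 mm) begins 54 mm behind the grasp point. The pads swing forward as they close: fully open they stand 13 mm farther back than shut.
Start: joints at [1.135, 0.217, 1.613, -0, 1.311, -0.112], TCP at [198.839, 592.539, 231.3] pointing down, gripper open.
Joint ranges: [-2.75, 2.75], [-0.78, 2.1], [0.31, 2.55], [-1.13, 4.27], [0.13, 2.63], [-2.58, 2.58]. Speed limits (rad/s): [2.79, 2.79, 3.14, 3.14, 3.14, 3.14].

## Interface

Orientations are given as a unit quaternion [w, x, y, z].
In Python, from cell import telemetry, vision, r gives the robot as it stands.
- The arm moves only by the tool move_arm, never from a script. Its argument "targets" is a list of rows, each a list of 2 entries, a list of its own where there are three numbers: the shift along the world's x, y, z in units of 25 mm (1.0 is 25 mm), then the turn about the world's z in units of 5 degrees (1.0 is 5 degrees). In form: [[[x, y, z], twist], ...]. A call has 1 to 12 rows; each row is the pose to reach, as a shift and turn from the pose measured when the call began; what a row does not reach only later rows make up. A row lasts 1/10 s, in which the tool goes at most 50 mm and 8.59 degrees, less where a joint would pass 70% of its speed; a pose out of reach is approached as far as the arm can. A call with a gripper value outside its range is refused whole. "fingers" is the gripper command: -1 is shut, 1 is fully open, values between are in proportion, set as the call begins (left out, the last holds). The fingers move at their own pace and stop on an object; "squeeze" is the grip in N (left out, the last holds). Time passes only in rows, so rows that repeat a pose let the fingers close. It gives the time, the measured TCP pose, the force and the opening at its end, in the units of the state.
- telemetry.sense(): the state, without advancing time (a new reading comes with each control period).
- vision.read_camera(name): name is "scene" or "side" or "wrist"; returns the picture (480x640x3 uint8, red, green, blue); there is no depth.
- vision.camera_params(name): a dict with "K" (3x3 intrinsics, pixels), "xyz" and "orientation" of the camera in the world; the wrist camera has in their place "tool_from_camera" (4x4, takes a point from camera to tool coordinates, whose origin is the TCP and whose axes are the tool frame's). Camera axes: x right, y down, z forward; pixel columns grow to the right and rows downward; lengths in mm; the calibration is good to about 2 mm. A picture is of the moment at which its call begins: read the wrist's pose just before it. camera_params takes no time and is no camera call.
- r.job_done(): hands the job in, once; it reports no verdict.
The state is a dict: "t": time; "joint_pos": joint angles; "qd": joint speeds; "tau": joint torques, N m; "position": TCP position; "ee_rot": TCP orientation; "ft_force": force on the tool from outside, world axes, zero at the start; "torque": the same for the moment, N m; "grip_width": finger opening in mm.
Only numpy, scipy, OpenCV 4.12 (cv2) and the standard library are available. Lean on these libraries where they do the work, as an engineer would, in place of code of your own. Each camera call takes 0.05 s, during which the arm holds its last target.

## Working session

There is one attempt and no reset: what is moved stays moved. The work goes in short steps, Python scripts to look and compute and a tool call to move; the robot and the scene stay as the last step left them, time stands still between calls to the robot, and variables do not carry over. Pictures are saved under pics/ and viewed, and the job is handed in when it is done.

Besides the shell and the picture viewer there is one more tool, called after "Call:" in YAML: its name, and indented under it one key for each argument. move_arm: Moves the arm, as the interface text tells. Its arguments: {"type":"object","properties":{"targets":{"type":"array","items":{"type":"array"}},"fingers":{"type":"number"},"squeeze":{"type":"number"}},"required":["targets"]}

```bash
mkdir -p pics; ls; python3 - <<'E'
from cell import telemetry, vision, r
import cv2
for n in ["scene","side","wrist"]:
    im=vision.read_camera(n); cv2.imwrite(f"pics/{n}0.png",im[:,:,::-1])
    print(n,vision.camera_params(n))
print(telemetry.sense())
E
```

```text
pics
scene {'K': array([[465.74456142,   0.        , 317.07768751],
       [  0.        , 465.74456142, 245.16216156],
       [  0.        ,   0.        ,   1.        ]]), 'xyz': array([1184.97146694,  146.64109377,  544.47557821]), 'orientation': array([-0.26276157,  0.56000837,  0.70458046, -0.34772599])}
side {'K': array([[439.10430444,   0.        , 322.49982454],
       [  0.        , 439.10430444, 237.91560332],
       [  0.        ,   0.        ,   1.        ]]), 'xyz': array([ 366.75151442, -538.55342049,  604.77764978]), 'orientation': array([-0.38237671,  0.90752413, -0.16064663,  0.06618661])}
wrist {'K': array([[422.5442386 ,   0.        , 315.46004561],
       [  0.        , 422.5442386 , 242.3343106 ],
       [  0.        ,   0.        ,   1.        ]]), 'tool_from_camera': array([[ 9.99999764e-01, -6.14344947e-04,  3.08758689e-04,
         5.60473611e-01],
       [ 5.01736336e-04,  9.59050234e-01,  2.83235586e-01,
        -7.21932088e+01],
       [-4.70119444e-04, -2.83235364e-01,  9.59050316e-01,
        -1.42123650e+02],
       [ 0.00000000e+00,  0.00000000e+00,  0.00000000e+00,
         1.00000000e+00]])}
{'t': 0.15, 'joint_pos': array([ 1.13477870e+00,  2.17606375e-01,  1.61461282e+00, -1.43033026e-05,
        1.31128615e+00, -1.12191876e-01]), 'qd': array([ 4.56822840e-04, -9.09127486e-04, -4.49221720e-03,  1.43108840e-03,
       -5.66010961e-04,  2.48519070e-05]), 'tau': array([ 6.06099184e-04, -3.97449446e+01, -3.04416239e+01, -8.32398837e-05,
        5.89985881e-03,  3.98034715e-06]), 'position': array([198.57808164, 591.9381877 , 230.22772399]), 'ee_rot': array([ 4.73972551e-04,  8.11846996e-01,  5.83869455e-01, -8.30660528e-04]), 'ft_force': array([0.75747238, 0.62617876, 0.28799475]), 'torque': array([0.06112901, 0.03391565, 0.02131211]), 'grip_width': 85.46238578305292}
```

View pics/scene0.png

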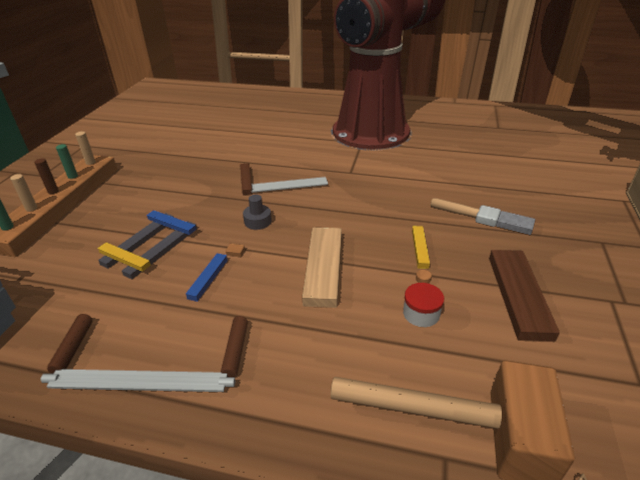

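View pics/side0.png

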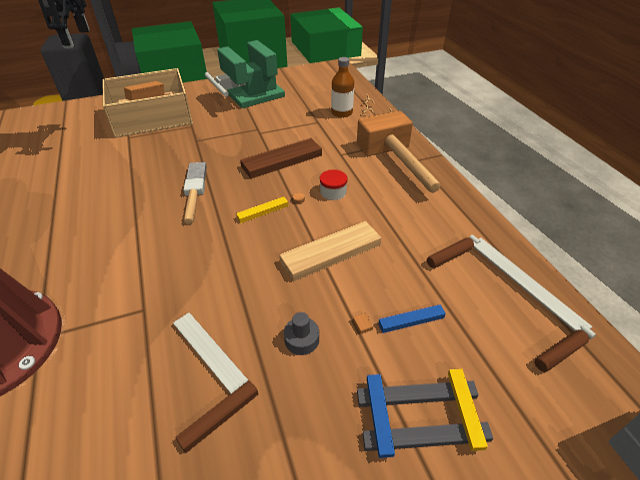

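View pics/wrist0.png

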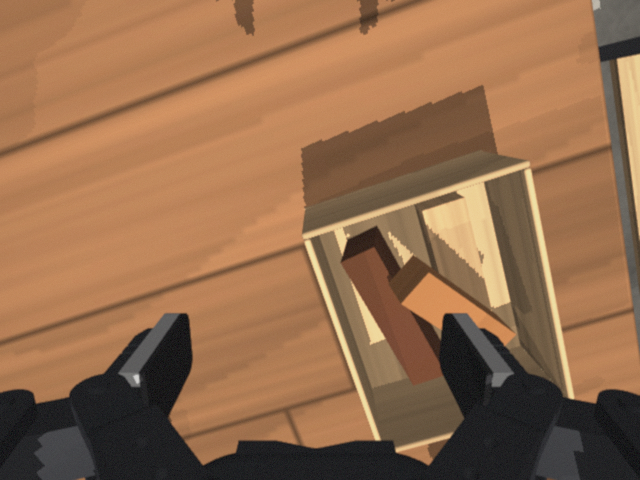

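```bash
cat > h.py <<'E'
import numpy as np, cv2
from scipy.spatial.transform import Rotation as R
from scipy.optimize import least_squares
def rot(q): return R.from_quat([q[1],q[2],q[3],q[0]]).as_matrix()
def campose(n,st=None):
    from cell import vision
    p=vision.camera_params(n)
    if n!="wrist": return p["K"],rot(p["orientation"]),np.array(p["xyz"])
    T=np.array(p["tool_from_camera"]); Rt=rot(st["ee_rot"])
    return p["K"],Rt@T[:3,:3],Rt@T[:3,3]+np.array(st["position"])
def proj(P,c):
    K,Rm,t=c; q=(np.atleast_2d(P)-t)@Rm; q=q@K.T; return q[:,:2]/q[:,2:]
def back(uv,z,c):
    K,Rm,t=c; uv=np.atleast_2d(uv).astype(float)
    d=np.c_[uv,np.ones(len(uv))]@np.linalg.inv(K).T@Rm.T
    s=(z-t[2])/d[:,2]; return t+d*s[:,None]
def crop(im,x0,y0,w,h,s,name):
    c=cv2.resize(im[y0:y0+h,x0:x0+w,::-1],None,fx=s,fy=s,interpolation=cv2.INTER_CUBIC)
    for x in range(x0 - x0%10+10,x0+w,10):
        cv2.line(c,((x-x0)*s,0),((x-x0)*s,6 if x%50 else 14),(0,255,0),1)
        if x%20==0: cv2.putText(c,str(x),((x-x0)*s-10,24),0,.4,(0,255,0),1)
    for y in range(y0 - y0%10+10,y0+h,10):
        cv2.line(c,(0,(y-y0)*s),(6,(y-y0)*s),(0,255,0),1)
        if y%20==0: cv2.putText(c,str(y),(8,(y-y0)*s+4),0,.4,(0,255,0),1)
    cv2.imwrite(f"pics/{name}.png",c)
E
python3 - <<'E'
from h import *
a=cv2.imread("pics/side0.png")[:,:,::-1]
crop(a,230,125,160,120,5,"s_a"); crop(a,340,290,160,120,5,"s_b0"); crop(a,340,350,160,120,5,"s_b"); crop(a,265,205,160,120,5,"s_d")
b=cv2.imread("pics/scene0.png")[:,:,::-1]
crop(b,90,190,200,120,4,"c_a"); crop(b,290,220,160,120,5,"c_b");crop(b,410,220,160,120,5,"c_d")
E
```

```text
(no output)
```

View pics/s_a.png

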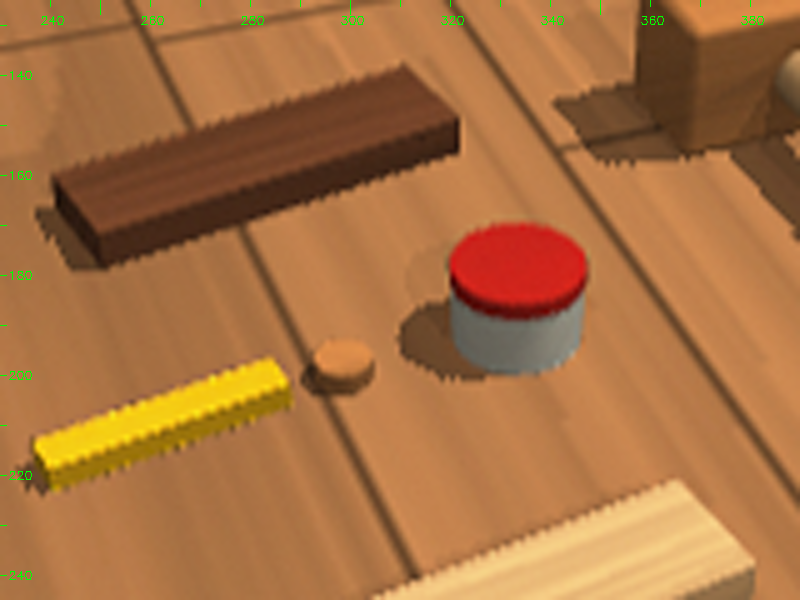

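View pics/s_b.png

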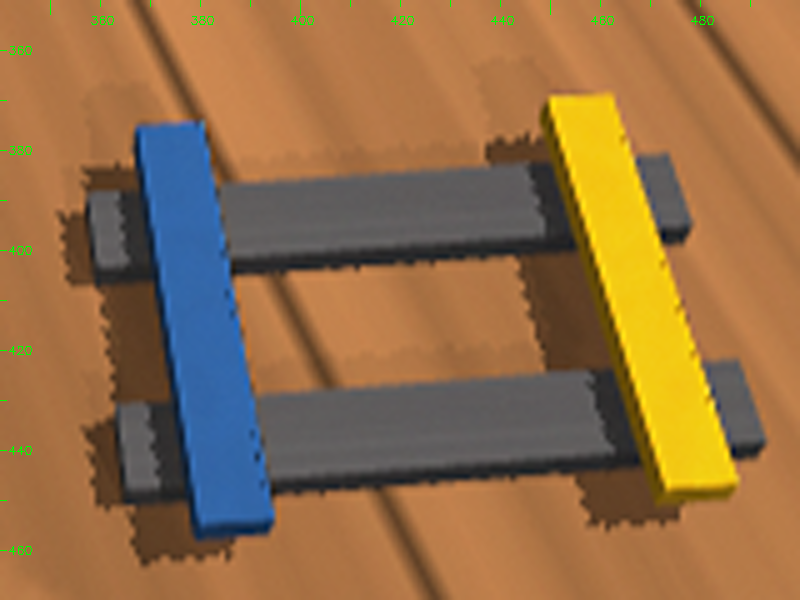

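View pics/s_b0.png

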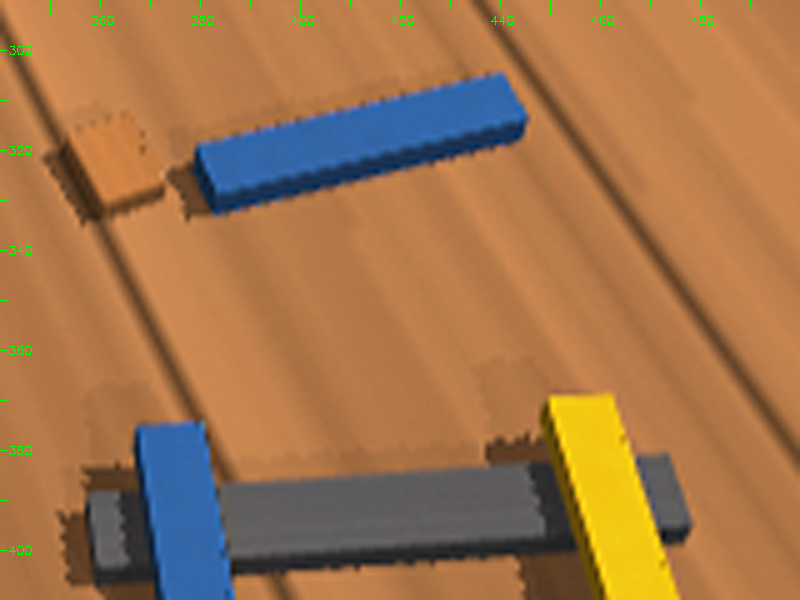

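View pics/s_d.png

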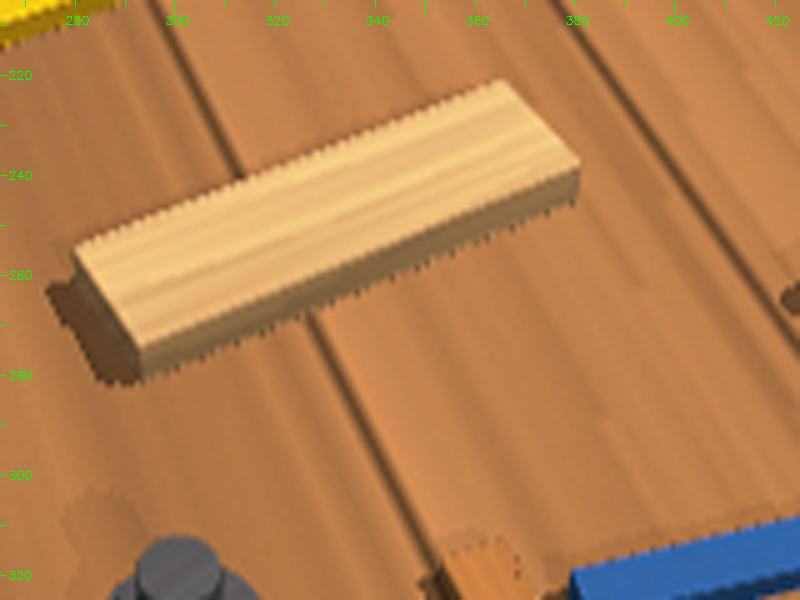

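View pics/c_a.png

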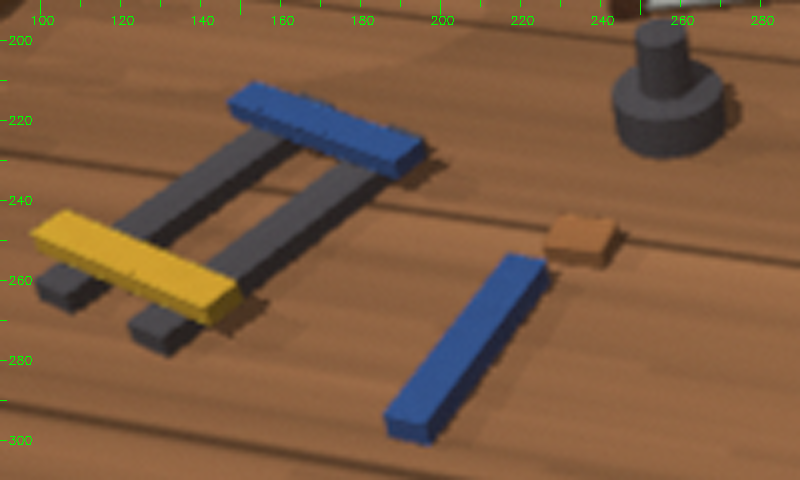

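View pics/c_b.png

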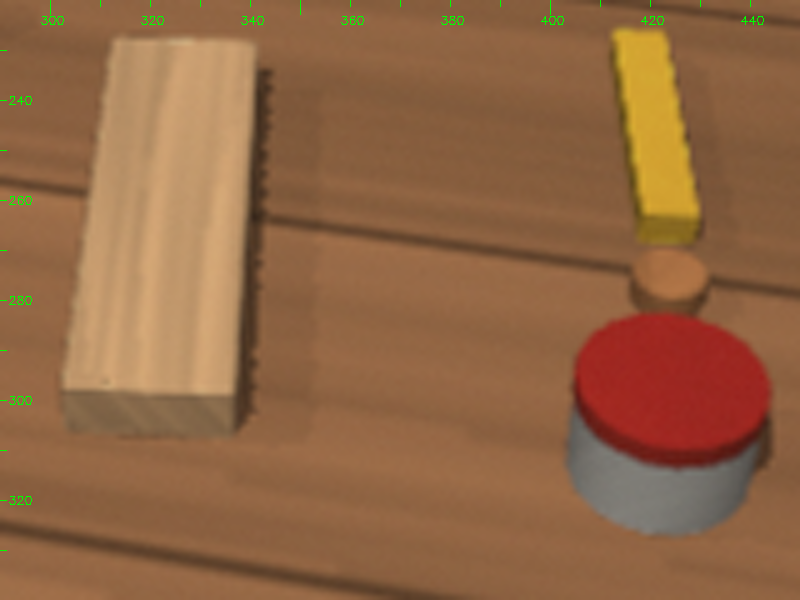

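View pics/c_d.png

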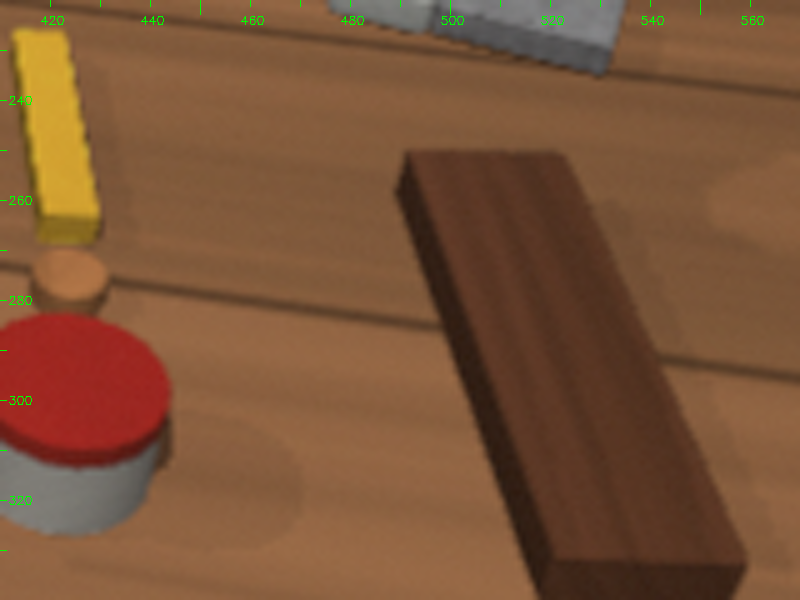

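```bash
cat > fit.py <<'E'
from h import *
S,C=campose("side"),campose("scene")
def match(loc, obs, x0):
    # obs: list of (cam, pts Nx2) matched greedily by hungarian
    from scipy.optimize import linear_sum_assignment as lsa
    def world(p):
        c,s=np.cos(p[2]),np.sin(p[2]); return np.c_[p[0]+c*loc[:,0]-s*loc[:,1],p[1]+s*loc[:,0]+c*loc[:,1],loc[:,2]]
    def res(p):
        o=[]
        for cam,pt in obs:
            q=proj(world(p),cam); D=np.linalg.norm(q[:,None]-pt[None],axis=2); i,j=lsa(D); o.append((q[i]-pt[j]).ravel())
        return np.concatenate(o)
    r=least_squares(res,x0); return r.x,np.sqrt(np.mean(r.fun**2)),np.abs(r.fun).max()
def box(L,W,z,cx=0): return np.array([[cx+a*L/2,b*W/2,z] for a in(-1,1) for b in(-1,1)])
def fitbox(L,W,z,so,co):
    obs=[]
    X0=[]
    for cam,p in((S,so),(C,co)):
        if p is not None:
            p=np.array(p,float)-.4; obs.append((cam,p)); X0.append(back(p,z,cam)[:,:2])
    best=None
    m=np.mean([x.mean(0) for x in X0],0)
    for c,x in zip(obs,X0): print("   centre",x.mean(0).round(1),end="")
    for y in np.arange(-1.5,1.6,.25):
        f=match(box(L,W,z),obs,[*m,y])
        if best is None or f[1]<best[1]: best=f
    return best
E
python3 - <<'E'
from fit import *
P=lambda n,*a: print(n,*[np.round(v,3) for v in fitbox(*a)])
P("dark",190,56,22,[(241,161),(250,171.8),(321.6,148.6),(311,138)],[(491.4,250),(523,250.4),(559.4,333),(520.4,332)])
P("pale",190,56,22,[(280,254.6),(293.4,274.4),(381,238),(365.6,221)],[(312.4,227.6),(341.4,228),(337.2,299),(302.6,297.6)])
P("ys",110,20,14,[(237,213),(239.6,217.4),(288,202.6),(284.4,196.6)],[(412.4,226),(423,226),(429.6,262.6),(418,263)])
P("bs",110,20,14,[(379,320),(383,328),(445,313),(440.6,304.6)],[(217.5,253.8),(227,255.5),(198,296.2),(186.8,293.8)])
P("yb",110,20,24,[(449.6,369.4),(462.6,368.8),(487.6,447.6),(472.8,449.2)],[(106.2,242.2),(150.5,261.2),(141.8,268.8),(97.5,248.5)])
P("bb",110,20,24,[(367.4,375.6),(381,374.4),(394.4,454.4),(379.2,456)],[(153.8,210.5),(196.8,227),(189.2,232),(147,216)])
print("w",back((301,318),58,S),back((255.1,198.4),58,C))
print("tin",back((333.2,178.2),40,S),back((424,297.2),40,C))
E
```

```text
centre [575.8 322.4]   centre [580.5 328. ]dark [5.78718e+02 3.27698e+02 1.74000e-01] 1.018 2.363
   centre [577.4  -2.6]   centre [581.5   1.7]pale [5.79202e+02 2.54000e-01 1.66000e-01] 0.929 1.629
   centre [486.4 160.1]   centre [489.1 162.8]ys [4.87528e+02 1.62268e+02 1.61000e-01] 0.703 1.725
   centre [ 646.7 -190.6]   centre [ 650.8 -186.2]bs [ 6.48041e+02 -1.88689e+02 -6.50000e-02] 1.046 1.886
   centre [ 641.3 -353.8]   centre [ 646.2 -349.2]yb [ 642.269 -352.965   -1.855] 1.143 2.723
   centre [ 526.2 -321. ]   centre [ 532.9 -314.7]bb [ 526.956 -319.906    1.285] 1.325 2.711
w [[ 467.66939452 -162.73991782   58.        ]] [[ 472.22788484 -158.70742772   58.        ]]
tin [[647.12313592 168.94786257  40.        ]] [[656.59593675 176.42586369  40.        ]]
```

Call:
move_arm:
  targets:
    - [[15.2,-23.7,0],5.6]
    - [[15.2,-23.7,0],5.6]
    - [[15.2,-23.7,0],5.6]
    - [[15.2,-23.7,0],5.6]
    - [[15.2,-23.7,0],5.6]
    - [[15.2,-23.7,0],5.6]
    - [[15.2,-23.7,0],5.6]
    - [[15.2,-23.7,0],5.6]
    - [[15.2,-23.7,0],5.6]
    - [[15.2,-23.7,0],5.6]
    - [[15.2,-23.7,0],5.6]
    - [[15.2,-23.7,0],5.6]
  fingers: 1
  squeeze: 40

```text
t: 1.35
position: [520.3, 89.4, 230.3]
ee_rot: [0.001, 0.647, 0.763, -0.001]
ft_force: [0.2, 0.2, 0.3]
grip_width: 85.2
```

Call:
move_arm:
  targets:
    - [[2.35,-3.57,-1],0]
    - [[2.35,-3.57,-1],0]
    - [[2.35,-3.57,-1],0]
    - [[2.35,-3.57,-1],0]
    - [[2.35,-3.57,-1],0]

```text
t: 1.85
position: [578.4, 0.9, 205.0]
ee_rot: [-0.0, 0.647, 0.763, -0.001]
ft_force: [-0.4, 0.8, 0.7]
grip_width: 85.6
```

```bash
cat > w.py <<'E'
import sys
from h import *
from cell import telemetry, vision
n=sys.argv[1]
st=telemetry.sense(); im=vision.read_camera("wrist")
np.savez(f"pics/{n}.npz",position=st["position"],ee_rot=st["ee_rot"])
cv2.imwrite(f"pics/{n}.png",im[:,:,::-1])
q=st["ee_rot"]; print(st["t"],st["position"].round(1),"jaw",round(2*np.arctan2(q[2],q[1]),3),st["grip_width"])
E
python3 w.py w1
```

```text
1.85 [578.4   0.9 205. ] jaw 1.735 85.62075153100827
```

View pics/w1.png

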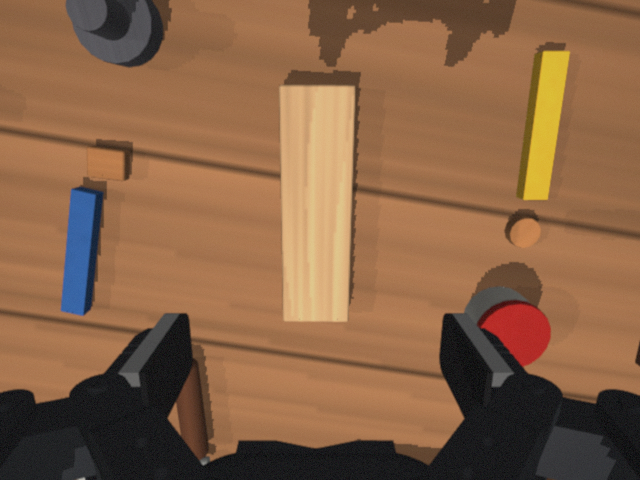

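```bash
python3 - <<'E'
from fit import *
st=np.load("pics/w1.npz"); W=campose("wrist",st)
import fit
def f(n,L,w,z,p):
    fit.S=W; print(n,*[np.round(v,3) for v in fitbox(L,w,z,p,None)])
f("pale",190,56,22,[(280,86),(355,86),(348.5,321),(284,321)])
f("ys",110,20,14,[(541,51),(569,53),(550,199),(524,199)])
f("bs",110,20,14,[(72,187),(102,192),(86,314),(62,309)])
print(back((104,12),58,W))
E
```

```text
centre [577.6   2.2]pale [5.78037e+02 2.24500e+00 1.60000e-01] 1.349 1.992
   centre [486.5 163.6]ys [4.86727e+02 1.63664e+02 1.91000e-01] 1.254 2.675
   centre [ 644.9 -185.2]bs [ 6.44977e+02 -1.85201e+02 -8.80000e-02] 1.235 2.315
[[ 467.05469465 -148.69238494   58.        ]]
```

Call:
move_arm:
  targets:
    - [[0,0.03,-2],0]
    - [[0,0.03,-4],0]
    - [[0,0.03,-6],0]
    - [[0,0.03,-7],0]
    - [[0,0.03,-7.6],0]
    - [[0,0.03,-8],0]
    - [[0,0.03,-8],0]
    - [[0,0.03,-8],0]

```text
t: 2.7
position: [580.1, 2.4, 7.2]
ee_rot: [0.001, 0.646, 0.763, 0.0]
ft_force: [-0.1, -0.9, 0.6]
grip_width: 84.9
```

Call:
move_arm:
  targets:
    - [[0,0,0],0]
    - [[0,0,0],0]
    - [[0,0,0],0]
    - [[0,0,0],0]
    - [[0,0,0],0]
    - [[0,0,0],0]
  fingers: -1

```text
t: 3.3
position: [581.9, 2.2, 9.2]
ee_rot: [0.003, 0.646, 0.763, 0.001]
ft_force: [-1.0, -0.0, 5.8]
grip_width: 54.4
```

Call:
move_arm:
  targets:
    - [[0,0,0.5],0]
    - [[0,0,1.5],0]
    - [[0,0,3],0]
    - [[0,0,4],0]
    - [[0,0,4],0]
    - [[0,0,4],0]

```text
t: 3.9
position: [582.0, 2.1, 109.8]
ee_rot: [0.003, 0.646, 0.763, 0.002]
ft_force: [-1.0, 0.5, -1.5]
grip_width: 55.1
```

```bash
python3 w.py w2
```

```text
3.9 [582.    2.1 109.8] jaw 1.737 55.11730023981754
```

View pics/w2.png

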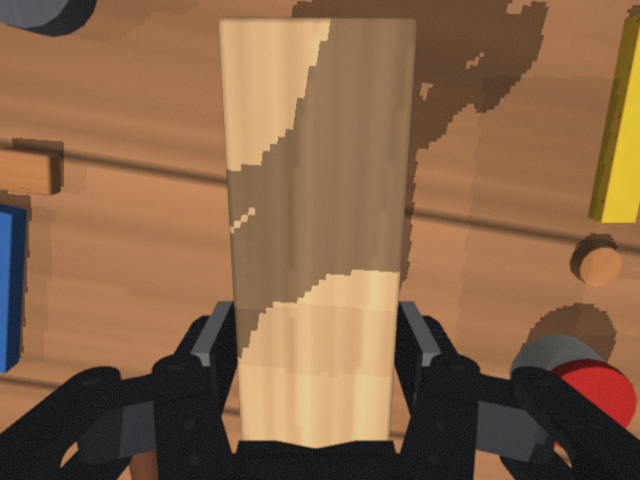

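Call:
move_arm:
  targets:
    - [[0.22,-2,0.8],-1]
    - [[0.22,-4,0.8],-2]
    - [[0.22,-6,0.8],-3]
    - [[0.22,-8,0.8],-4]
    - [[0.22,-10,0.8],-5.13]
    - [[0.22,-12,0.8],-5.13]
    - [[0.22,-13.2,0.8],-5.13]
    - [[0.22,-13.57,0.8],-5.13]
    - [[0.22,-13.57,0.8],-5.13]
    - [[0.22,-13.57,0.8],-5.13]

```text
t: 4.95
position: [585.3, -335.2, 126.2]
ee_rot: [0.0, 0.799, 0.601, 0.0]
ft_force: [-0.6, 0.2, -1.4]
grip_width: 54.8
```

```bash
python3 w.py w3
```

```text
4.95 [ 585.3 -335.2  126.2] jaw 1.289 54.783437831789385
```

View pics/w3.png

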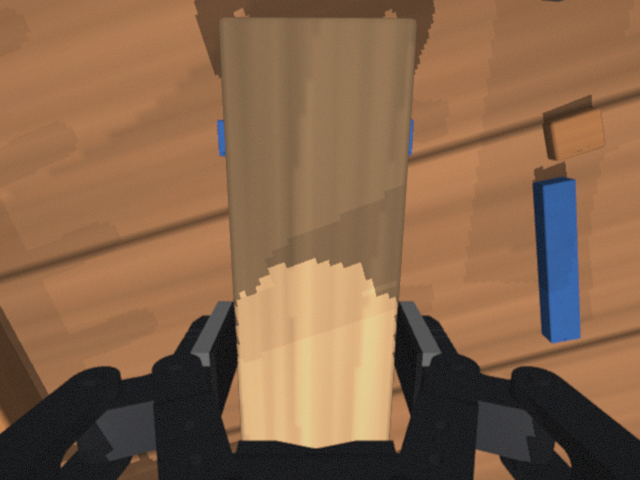

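```bash
python3 - <<'E'
from fit import *
st=np.load("pics/w3.npz"); W=campose("wrist",st)
j=1.289; ex=np.array([np.sin(j),-np.cos(j)]); ey=np.array([np.cos(j),np.sin(j)])
p=back([(218,120),(218,156),(413,121),(412,156)],24,W); print(p.round(1),p.mean(0)[:2]+60*ex)
l=p-st["position"]; print(l[:,:2]@ex,l[:,:2]@ey)
for z in(136,139,142):
  p=back([(221,19),(415,19)],z,W); l=p-st["position"];print(z,l[:,:2]@ex,l[:,:2]@ey, p.round(1)[:,:2])
E
```

```text
[[ 502.4 -366.9   24. ]
 [ 520.9 -373.6   24. ]
 [ 533.1 -262.9   24. ]
 [ 551.6 -267.6   24. ]] [ 584.65957844 -334.43153051]
[-70.8270574  -51.16715553 -70.27373578 -51.14246666] [-53.45458876 -54.74401442  54.8845307   55.56512014]
136 [-98.86229694 -98.85878375] [-26.06172445  28.72545506] [[ 483.1 -332.8]
 [ 498.4 -280.1]]
139 [-98.25833589 -98.25490235] [-25.45874341  28.08626015] [[ 483.9 -332.3]
 [ 498.8 -280.9]]
142 [-97.65437485 -97.65102096] [-24.85576236  27.44706524] [[ 484.6 -331.9]
 [ 499.2 -281.7]]
```

Call:
move_arm:
  targets:
    - [[0.08,-0.05,-1],0]
    - [[0.08,-0.05,-2],0]
    - [[0.08,-0.05,-3],0]
    - [[0.08,-0.05,-3.4],0]
    - [[0.08,-0.05,-3.6],0]
    - [[0.08,-0.05,-3.65],0]
    - [[0.08,-0.05,-3.68],0]
    - [[0.08,-0.05,-3.7],0]

```text
t: 5.8
position: [588.8, -336.7, 35.9]
ee_rot: [0.002, 0.799, 0.601, 0.001]
ft_force: [1.1, -0.3, -1.4]
grip_width: 54.9
```

Call:
move_arm:
  targets:
    - [[0,0,-0.05],0]
    - [[0,0,-0.1],0]
    - [[0,0,-0.12],0]

```text
t: 6.1
position: [589.0, -337.0, 33.3]
ee_rot: [0.002, 0.799, 0.601, 0.001]
ft_force: [0.2, 0.1, 4.9]
grip_width: 54.5
```

Call:
move_arm:
  targets:
    - [[0,0,0],0]
    - [[0,0,0],0]
    - [[0,0,0],0]
    - [[0,0,0.1],0]
    - [[0,0,1],0]
    - [[0,0,3],0]
    - [[0,0,5],0]
    - [[0,0,5],0]
    - [[0,0,5],0]
  fingers: 1

```text
t: 7.0
position: [590.6, -338.1, 161.8]
ee_rot: [0.005, 0.799, 0.601, 0.002]
ft_force: [0.0, 0.7, -0.5]
grip_width: 85.3
```

```bash
python3 w.py w4
```

```text
7.0 [ 590.6 -338.1  161.8] jaw 1.29 85.29241965419146
```

View pics/w4.png

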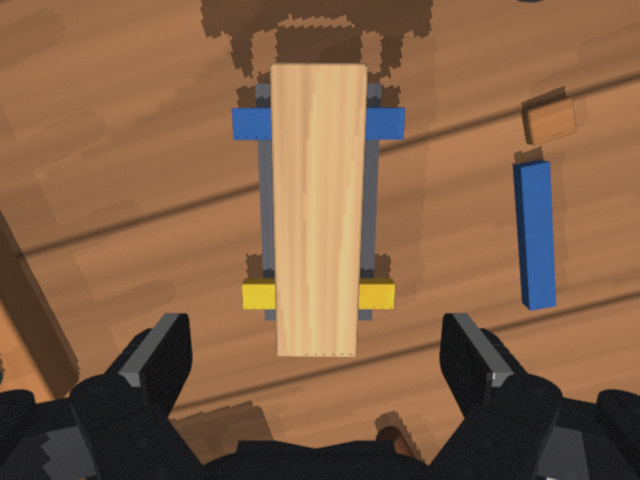

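```bash
cat > fw.py <<'E'
from fit import *
import fit
def setw(n):
    st=np.load(f"pics/{n}.npz"); fit.S=campose("wrist",st); return fit.S
def f(n,L,w,z,p):
    v=fitbox(L,w,z,p,None); print(n,*[np.round(x,3) for x in v]); return v[0]
def rel(p,s):
    d=p[:2]-s[:2]; c,sn=np.cos(s[2]),np.sin(s[2]); dy=(p[2]-s[2]+np.pi/2)%np.pi-np.pi/2
    print("  in stand:",round(c*d[0]+sn*d[1],1),round(-sn*d[0]+c*d[1],1),"yaw",round(dy,3))
E
python3 - <<'E'
from fw import *
setw("w4")
p=f("pale",190,56,46,[(272,64),(366,64),(356,356),(277,356)])
y=f("yb",110,20,24,[(243,280),(395,280),(394,308),(243,308)])
b=f("bb",110,20,24,[(233,109),(405,108),(404,138),(234,140)])
d=y-b; s=np.array([(y[0]+b[0])/2,(y[1]+b[1])/2,np.arctan2(d[1],d[0])]); print(s,np.hypot(d[0],d[1])); rel(p,s)
f("bs",110,20,14,[(515,161),(550,162),(555,306),(527,309)])
E
```

```text
centre [ 584.8 -335. ]pale [ 5.85286e+02 -3.35170e+02 -2.87000e-01] 1.962 2.806
   centre [ 639.7 -350. ]yb [ 639.705 -349.978   -1.851] 1.111 1.613
   centre [ 526.6 -317.4]bb [ 526.698 -317.466   -1.844] 1.088 1.5
[ 5.83201359e+02 -3.33721751e+02 -2.80128515e-01] 117.59134024438913
  in stand: 2.4 -0.8 yaw -0.007
   centre [ 645.4 -189.9]bs [ 6.45336e+02 -1.89900e+02 -8.10000e-02] 2.235 3.646
```

Call:
move_arm:
  targets:
    - [[1,2,0],1]
    - [[2.2,4,0],2.36]
    - [[2.2,6,0],2.36]
    - [[2.2,6,0],2.36]
    - [[2.2,6,0],2.36]
    - [[2.2,6,0],2.36]
  fingers: 0.3

```text
t: 7.65
position: [643.1, -187.4, 157.3]
ee_rot: [0.002, 0.733, 0.68, 0.0]
ft_force: [0.3, 0.0, -0.1]
grip_width: 55.4
```

```bash
python3 w.py w5
```

```text
7.65 [ 643.1 -187.4  157.3] jaw 1.497 55.36753060998372
```

View pics/w5.png

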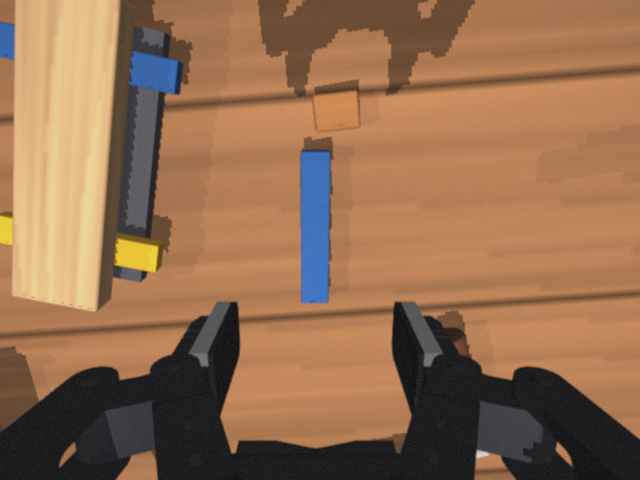

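```bash
python3 - <<'E'
from fw import *
setw("w5")
f("bs",110,20,14,[(301,152),(331,152),(328.5,301),(302,301)])
E
```

```text
centre [ 646.7 -187.5]bs [ 6.47007e+02 -1.87500e+02 -8.00000e-02] 1.294 2.064
```

Call:
move_arm:
  targets:
    - [[0.15,0,-2],0]
    - [[0.15,0,-4],0]
    - [[0.15,0,-5],0]
    - [[0.15,0,-5.6],0]
    - [[0.15,0,-5.9],0]
    - [[0.15,0,-6.05],0]
    - [[0.15,0,-6.05],0]
    - [[0.15,0,-6.05],0]

```text
t: 8.5
position: [648.6, -189.0, 8.7]
ee_rot: [0.004, 0.733, 0.68, 0.001]
ft_force: [0.6, 0.1, 1.0]
grip_width: 55.6
```

Call:
move_arm:
  targets:
    - [[0,0,0],0]
    - [[0,0,0],0]
    - [[0,0,0],0]
    - [[0,0,0],0]
    - [[0,0,0],0]
    - [[0,0,0],0]
  fingers: -1

```text
t: 9.1
position: [649.8, -189.4, 10.2]
ee_rot: [0.005, 0.733, 0.68, 0.002]
ft_force: [0.1, 0.1, 5.5]
grip_width: 18.4
```

Call:
move_arm:
  targets:
    - [[0,0,0.5],0]
    - [[0,0,1.5],0]
    - [[0,0,3],0]
    - [[0,0,5],0]
    - [[0,0,5],0]
    - [[0,0,5],0]

```text
t: 9.7
position: [651.2, -189.9, 138.3]
ee_rot: [0.007, 0.733, 0.68, 0.003]
ft_force: [-0.2, 0.0, -0.8]
grip_width: 18.2
```

```bash
python3 w.py w6
```

```text
9.7 [ 651.2 -189.9  138.3] jaw 1.495 18.24252523947499
```

View pics/w6.png

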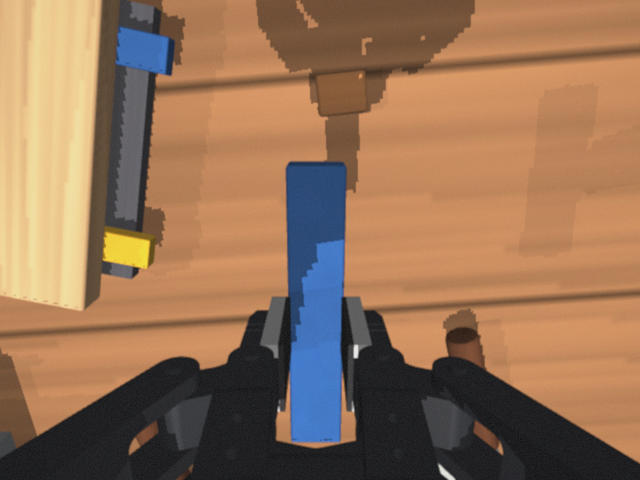

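```bash
cat >> fw.py <<'E'
def held(n,pts,top_above_tcp,L):
    W=setw(n); st=np.load(f"pics/{n}.npz"); q=st["ee_rot"]; j=2*np.arctan2(q[2],q[1]); ex=np.array([np.sin(j),-np.cos(j)]); ey=np.array([np.cos(j),np.sin(j)])
    p=back(np.array(pts)-.4,st["position"][2]+top_above_tcp,W)-st["position"]; print("ex",(p[:,:2]@ex).round(1),"ey",(p[:,:2]@ey).round(1), "jaw",j)
E
python3 - <<'E'
from fw import *
held("w6",[(288,163),(346,163),(342,441),(290,441)],4,110)
E
```

```text
ex [-58.2 -58.2  51.1  51.2] ey [-8.3 10.3 11.  -9.7] jaw 1.4953239040787902
```

Call:
move_arm:
  targets:
    - [[-0.5,-0.5,0.2],-1.7]
    - [[-1,-1,0.2],-3.4]
    - [[-1.5,-1.5,0.2],-5.1]
    - [[-2,-2,0.2],-6.8]
    - [[-2.5,-2.5,0.2],-8.5]
    - [[-3,-3,0.2],-10.2]
    - [[-3.5,-3.5,0.2],-11.9]
    - [[-4,-4,0.2],-13.6]
    - [[-4.5,-4.5,0.2],-15.3]
    - [[-5.06,-5,0.2],-17]
    - [[-5.06,-5.28,0.2],-18.7]
    - [[-5.06,-5.28,0.2],-20.36]

```text
t: 10.95
position: [520.8, -321.1, 137.7]
ee_rot: [0.003, 0.99, -0.144, -0.005]
ft_force: [-0.2, -0.3, 0.1]
grip_width: 18.4
```

Call:
move_arm:
  targets:
    - [[0,0,0],0]
    - [[0,0,0],0]

```text
t: 11.15
position: [519.1, -319.9, 135.0]
ee_rot: [0.002, 0.99, -0.143, -0.007]
ft_force: [-0.7, 0.1, 0.3]
grip_width: 18.1
```

```bash
python3 w.py w7
```

```text
11.15 [ 519.1 -319.9  135. ] jaw -0.286 18.14378731806675
```

View pics/w7.png

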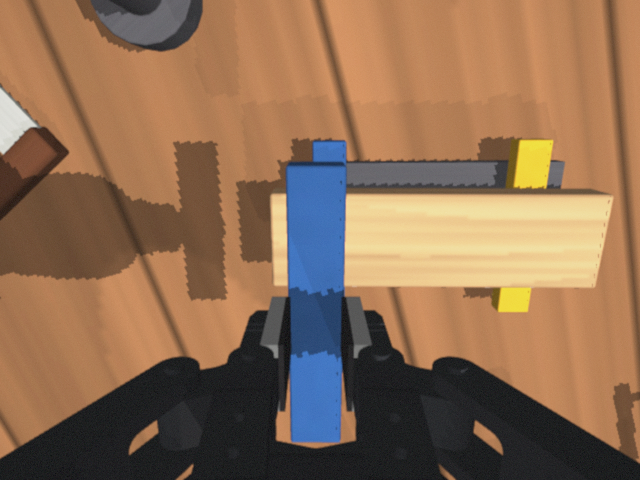

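```bash
python3 - <<'E'
from fw import *
W=setw("w7"); st=np.load("pics/w7.npz")
p=f("pale",190,56,46,[(271,196),(613,196),(598,288),(273,286)])
y=f("yb",110,20,24,[(516,140),(552,140),(529,311),(498,312)])
q=back([(313,141.5),(347,141.5)],24,W); print("blue end",q.round(1))
m=q.mean(0)[:2]; e=np.array([.277,.961]); print("blue centre",m-55*e)
held("w7",[(288,163),(346,163),(342,441),(290,441)],4,110)
E
```

```text
centre [ 585.2 -335.1]pale [ 5.85133e+02 -3.35352e+02 -2.85000e-01] 1.951 3.512
   centre [ 641.2 -350.2]yb [ 641.174 -350.367   -1.831] 0.723 1.24
blue end [[ 532.6 -262.7   24. ]
 [ 551.6 -268.3   24. ]]
blue centre [ 526.87315782 -318.34111091]
ex [-58.7 -58.7  50.   50.2] ey [ -9.1   9.5  10.1 -10.5] jaw -0.2863253859875362
```

Call:
move_arm:
  targets:
    - [[0.26,-0.1,-0.5],0]
    - [[0.26,-0.1,-1.5],0]
    - [[0.26,-0.1,-2.3],0]
    - [[0.26,-0.1,-2.8],0]
    - [[0.26,-0.1,-3.0],0]
    - [[0.26,-0.1,-3.05],0]
    - [[0.26,-0.1,-3.05],0]

```text
t: 11.9
position: [526.6, -322.9, 59.9]
ee_rot: [0.003, 0.99, -0.143, -0.006]
ft_force: [-0.5, 0.3, -0.8]
grip_width: 18.1
```

Call:
move_arm:
  targets:
    - [[0,0,-0.06],0]
    - [[0,0,-0.12],0]
    - [[0,0,-0.16],0]
    - [[0,0,-0.16],0]

```text
t: 12.3
position: [526.9, -323.1, 56.4]
ee_rot: [0.003, 0.99, -0.143, -0.006]
ft_force: [1.0, 0.8, 0.3]
grip_width: 18.0
```

Call:
move_arm:
  targets:
    - [[0,0,-0.04],0]
    - [[0,0,-0.05],0]

```text
t: 12.5
position: [527.0, -323.2, 56.3]
ee_rot: [0.003, 0.99, -0.143, -0.006]
ft_force: [-1.9, 1.5, 7.6]
grip_width: 18.3
```

Contact. Release and rise.

Call:
move_arm:
  targets:
    - [[0,0,0],0]
    - [[0,0,0],0]
    - [[0,0,0],0]
    - [[0,0,0.3],0]
    - [[0,0,1.5],0]
    - [[0,0,3],0]
    - [[0,0,4],0]
    - [[0,0,4],0]
  fingers: 0.3

```text
t: 13.3
position: [530.1, -325.5, 162.3]
ee_rot: [0.005, 0.99, -0.143, -0.001]
ft_force: [0.9, -0.1, 0.2]
grip_width: 55.8
```

```bash
python3 w.py w8
```

```text
13.3 [ 530.1 -325.5  162.3] jaw -0.286 55.773101747325356
```

View pics/w8.png

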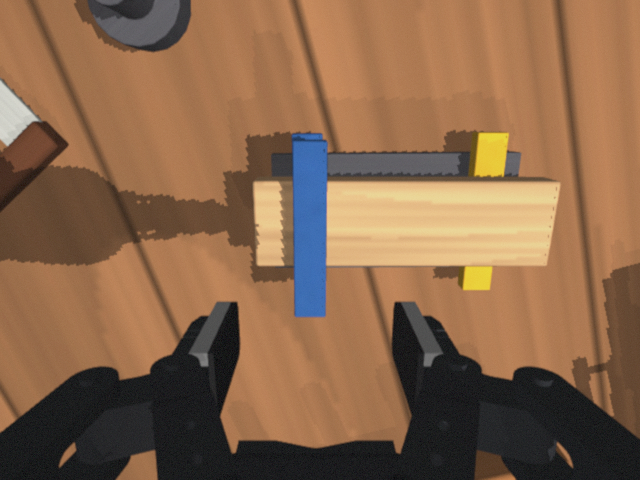

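Call:
move_arm:
  targets:
    - [[-0.2,2,0],-1.5]
    - [[-0.4,4,0],-3]
    - [[-0.6,6,0],-4.5]
    - [[-0.8,8,0],-6]
    - [[-1,10,0],-7.5]
    - [[-1.2,12,0],-9]
    - [[-1.4,14,0],-10.5]
    - [[-1.6,16,0],-12]
    - [[-1.72,18,0],-12.77]
    - [[-1.72,19.54,0],-12.77]
    - [[-1.72,19.54,0],-12.77]
    - [[-1.72,19.54,0],-12.77]

```text
t: 14.55
position: [484.1, 164.7, 157.7]
ee_rot: [0.003, 0.766, -0.643, -0.006]
ft_force: [0.9, -0.0, 0.1]
grip_width: 55.6
```

```bash
python3 w.py w9
```

```text
14.55 [484.1 164.7 157.7] jaw -1.397 55.58209403132734
```

View pics/w9.png

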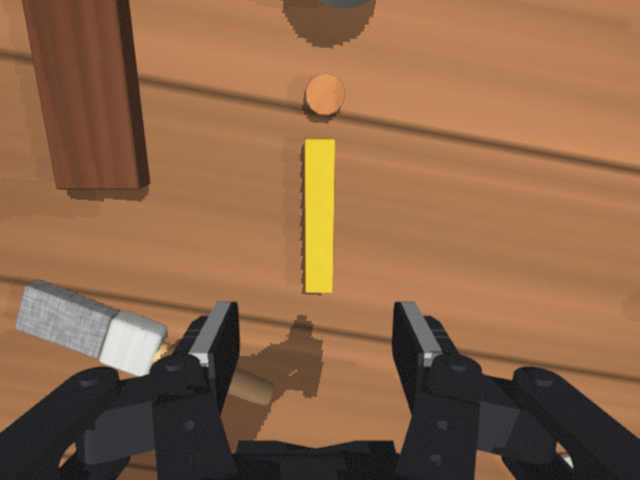

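```bash
python3 - <<'E'
from fw import *
W=setw("w9")
f("ys",110,20,14,[(305,140),(335,140),(332,293),(306,293)])
held("w9",[(272,395),(258,372),(270,405)],-150,1)
E
```

```text
centre [486.3 164. ]ys [4.86181e+02 1.63939e+02 1.69000e-01] 0.571 0.783
ex [145.3 123.8 154.9] ey [-37.1 -47.6 -39.1] jaw -1.3973758048075156
```

Call:
move_arm:
  targets:
    - [[0.04,-0.03,-2],0]
    - [[0.04,-0.03,-4],0]
    - [[0.04,-0.03,-5],0]
    - [[0.04,-0.03,-5.6],0]
    - [[0.04,-0.03,-5.9],0]
    - [[0.04,-0.03,-6.07],0]
    - [[0.04,-0.03,-6.07],0]
    - [[0.04,-0.03,-6.07],0]

```text
t: 15.4
position: [487.1, 163.1, 7.7]
ee_rot: [0.002, 0.765, -0.644, -0.005]
ft_force: [0.1, 0.0, -0.5]
grip_width: 55.4
```

Call:
move_arm:
  targets:
    - [[0,0,0],0]
    - [[0,0,0],0]
    - [[0,0,0],0]
    - [[0,0,0],0]
    - [[0,0,0],0]
    - [[0,0,0],0]
  fingers: -1

```text
t: 16.0
position: [488.2, 163.5, 8.9]
ee_rot: [0.001, 0.765, -0.644, -0.004]
ft_force: [-0.1, -0.1, 5.7]
grip_width: 18.5
```

Call:
move_arm:
  targets:
    - [[0,0,0.5],0]
    - [[0,0,1.5],0]
    - [[0,0,3],0]
    - [[0,0,5],0]
    - [[0,0,5],0]
    - [[0,0,5],0]

```text
t: 16.6
position: [489.5, 163.8, 136.2]
ee_rot: [-0.001, 0.765, -0.644, -0.003]
ft_force: [0.2, 0.5, -0.1]
grip_width: 18.7
```

```bash
python3 w.py w10
```

```text
16.6 [489.5 163.8 136.2] jaw -1.399 18.735012589009003
```

View pics/w10.png

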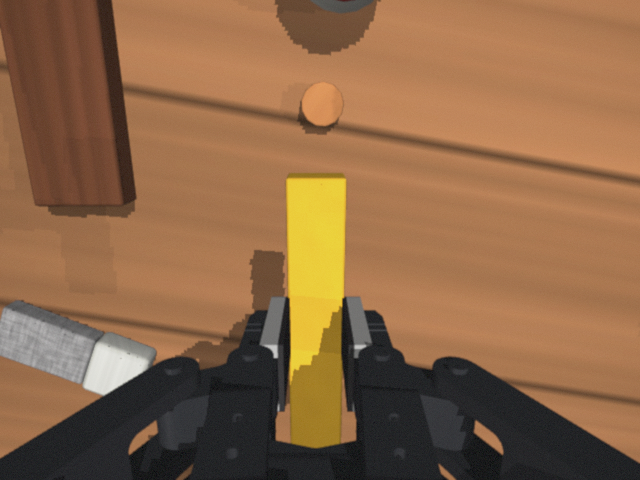

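```bash
python3 - <<'E'
from fw import *
held("w10",[(288,178.5),(346,178.5),(342,447),(290,447)],5,110)
E
```

```text
ex [-53.3 -53.3  52.4  52.5] ey [ -9.7   9.1   9.6 -10.9] jaw -1.3991778815826028
```

Call:
move_arm:
  targets:
    - [[0.6,-2,0.2],1.5]
    - [[1.2,-4,0.2],3]
    - [[1.8,-6,0.2],4.5]
    - [[2.4,-8,0.2],6]
    - [[3,-10,0.2],7.5]
    - [[3.6,-12,0.2],9]
    - [[4.2,-14,0.2],10.5]
    - [[4.8,-16,0.2],12]
    - [[5.4,-18,0.2],12.8]
    - [[6,-19.5,0.2],12.8]
    - [[6.1,-20.5,0.2],12.8]
    - [[6.1,-20.5,0.2],12.8]

```text
t: 17.85
position: [638.8, -354.1, 135.7]
ee_rot: [0.003, 0.99, -0.143, -0.004]
ft_force: [-0.5, -0.3, 0.3]
grip_width: 18.2
```

Call:
move_arm:
  targets:
    - [[0,0,0],0]
    - [[0,0,0],0]

```text
t: 18.05
position: [637.0, -352.7, 132.5]
ee_rot: [0.002, 0.99, -0.143, -0.007]
ft_force: [-0.9, 0.2, 0.3]
grip_width: 18.8
```

```bash
python3 w.py w11
```

```text
18.05 [ 637.  -352.7  132.5] jaw -0.287 18.82550000344383
```

View pics/w11.png

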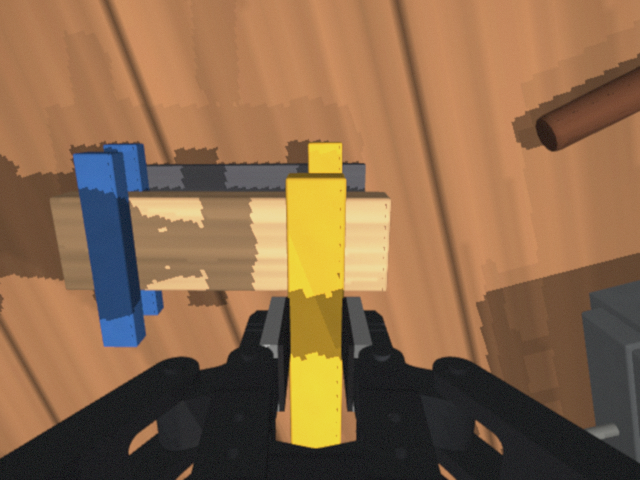

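```bash
python3 - <<'E'
from fw import *
W=setw("w11")
held("w11",[(287,178.5),(346,178.5)],5,110)
held("w11",[(309,143.5),(342,143.5)],24-132.5,110)
held("w11",[(390,197),(387,291)],46-132.5,110)
b=f("bs",110,20,60,[(75,154),(119,154),(145,345),(104,347)])
E
```

```text
ex [-53.9 -53.9] ey [-9.5  9.6] jaw -0.2871735457673276
ex [-57.9 -57.9] ey [-5.5 13.5] jaw -0.2871735457673276
ex [-30.8  24.6] ey [39.1 40.1] jaw -0.2871735457673276
   centre [ 530.7 -320.5]bs [ 530.641 -320.723    1.278] 2.236 3.242
```

Call:
move_arm:
  targets:
    - [[0.16,0.12,-0.5],0]
    - [[0.16,0.12,-1.5],0]
    - [[0.16,0.12,-2.3],0]
    - [[0.16,0.12,-2.8],0]
    - [[0.16,0.12,-3.0],0]
    - [[0.16,0.12,-3.0],0]
    - [[0.16,0.12,-3.0],0]

```text
t: 18.8
position: [642.2, -349.7, 59.2]
ee_rot: [0.003, 0.99, -0.143, -0.006]
ft_force: [-0.1, -0.5, -0.2]
grip_width: 18.1
```

Call:
move_arm:
  targets:
    - [[0,0,-0.06],0]
    - [[0,0,-0.12],0]
    - [[0,0,-0.14],0]

```text
t: 19.1
position: [642.5, -350.0, 56.3]
ee_rot: [0.003, 0.99, -0.143, -0.005]
ft_force: [-0.8, -0.6, 0.3]
grip_width: 18.1
```

Call:
move_arm:
  targets:
    - [[0,0,-0.04],0]
    - [[0,0,-0.08],0]
    - [[0,0,-0.08],0]

```text
t: 19.4
position: [642.6, -350.2, 55.0]
ee_rot: [0.003, 0.99, -0.143, -0.005]
ft_force: [-1.3, 0.6, 3.2]
grip_width: 18.2
```

Call:
move_arm:
  targets:
    - [[0,0,0],0]
    - [[0,0,0],0]
    - [[0,0,0],0]
    - [[0,0,0.3],0]
    - [[0,0,1.5],0]
    - [[-0.6,0.2,3],0]
    - [[-1.2,0.4,4.5],0]
    - [[-1.2,0.4,4.5],0]
    - [[-1.2,0.4,4.5],0]
  fingers: 0.3

```text
t: 20.3
position: [613.6, -340.9, 170.3]
ee_rot: [0.004, 0.99, -0.143, -0.003]
ft_force: [-0.9, -1.1, -0.5]
grip_width: 55.5
```

```bash
python3 w.py w12
```

```text
20.3 [ 613.6 -340.9  170.3] jaw -0.287 55.47925707263381
```

View pics/w12.png

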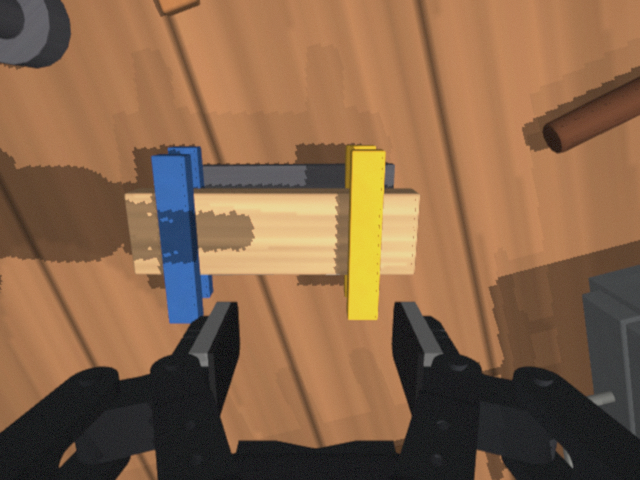

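```bash
python3 - <<'E'
from fw import *
setw("w12")
s=np.array([584,-335.2,-.281])
rel(f("pale",190,56,46,[(125,193),(418,193),(414,275),(136,274)]),s)
rel(f("ys",110,20,60,[(350,151),(385,151),(379,320),(349,320)]),s)
rel(f("bs",110,20,60,[(153,155),(190,155),(202,320),(171,323)]),s)
W=setw("w12"); p=back([(168,147),(199,147),(346,146.5),(376,146.5)],24,W); print(p.round(1))
e=np.array([.277,.961]); print((p[:2].mean(0)[:2]+p[2:].mean(0)[:2])/2-55*e)
E
```

```text
centre [ 585.6 -334.5]pale [ 5.85445e+02 -3.34691e+02 -2.86000e-01] 1.899 3.482
  in stand: 1.2 0.9 yaw -0.005
   centre [ 642.2 -350.8]ys [ 642.175 -350.924    1.298] 0.482 0.816
  in stand: 60.3 1.0 yaw -1.563
   centre [ 530.4 -319.7]bs [ 530.315 -319.917    1.276] 1.465 3.117
  in stand: -55.8 -0.2 yaw 1.557
[[ 533.3 -262.4   24. ]
 [ 553.2 -268.2   24. ]
 [ 647.3 -295.7   24. ]
 [ 666.4 -301.3   24. ]]
[ 584.82425703 -334.75471212]
```

Call:
move_arm:
  targets:
    - [[-0.2,2,0],-1.5]
    - [[-0.4,4,0],-3]
    - [[-0.6,6,0],-4.5]
    - [[-0.8,8,0],-6]
    - [[-1,10,0],-7.5]
    - [[-1.2,12,0],-9]
    - [[-1.4,14,0],-10.5]
    - [[-1.4,16,0],-12]
    - [[-1.4,18,0],-12.7]
    - [[-1.4,20,0],-12.7]
    - [[-1.4,22,0],-12.7]
    - [[-1.4,24,0],-12.7]
  fingers: 1

```text
t: 21.55
position: [576.3, 259.8, 165.7]
ee_rot: [0.002, 0.767, -0.642, -0.007]
ft_force: [1.2, 0.2, 0.7]
grip_width: 85.2
```

Call:
move_arm:
  targets:
    - [[0.1,1.5,0],-0.2]
    - [[0.1,2.72,0],-0.2]
    - [[0.1,2.72,0],-0.2]
    - [[0.1,2.72,0],-0.2]

```text
t: 21.95
position: [577.5, 327.9, 163.3]
ee_rot: [0.004, 0.761, -0.648, -0.007]
ft_force: [0.4, -0.2, 0.9]
grip_width: 85.6
```

```bash
python3 w.py w13
```

```text
21.95 [577.5 327.9 163.3] jaw -1.41 85.5634243512955
```

View pics/w13.png

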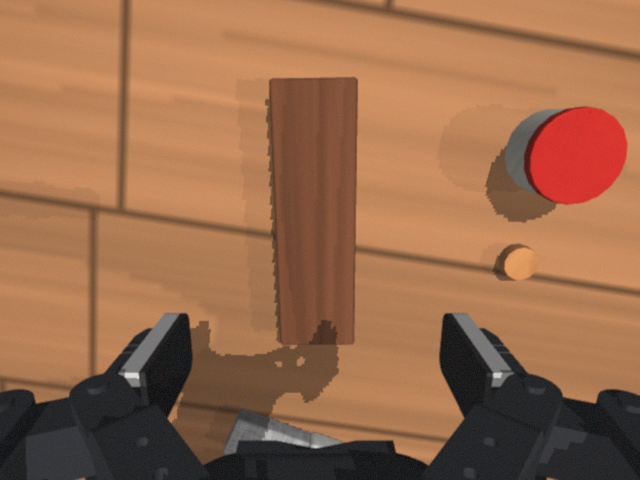

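```bash
python3 - <<'E'
from fw import *
setw("w13")
f("dark",190,56,22,[(270,78),(357,78),(354,344),(281,344)])
held("w13",[(270,78),(357,78),(354,344),(281,344)],22-163.3,1)
E
```

```text
centre [577.4 329.6]dark [5.76962e+02 3.29610e+02 1.73000e-01] 1.351 2.099
ex [-94.  -94.   93.7  93.9] ey [-30.2  24.1  27.2 -28. ] jaw -1.4104437387172521
```

Call:
move_arm:
  targets:
    - [[-0.06,0.05,-2],0.14]
    - [[-0.06,0.05,-4],0.14]
    - [[-0.06,0.05,-5],0.14]
    - [[-0.06,0.05,-5.7],0.14]
    - [[-0.06,0.05,-6.0],0.14]
    - [[-0.06,0.05,-6.25],0.14]
    - [[-0.06,0.05,-6.25],0.14]
    - [[-0.06,0.05,-6.25],0.14]

```text
t: 22.8
position: [577.9, 328.9, 9.3]
ee_rot: [0.002, 0.765, -0.644, -0.006]
ft_force: [0.2, -0.4, -0.1]
grip_width: 85.5
```

Call:
move_arm:
  targets:
    - [[0,0,0],0]
    - [[0,0,0],0]
    - [[0,0,0],0]
    - [[0,0,0],0]
    - [[0,0,0],0]
    - [[0,0,0],0]
  fingers: -1

```text
t: 23.4
position: [579.3, 329.5, 11.2]
ee_rot: [0.001, 0.765, -0.644, -0.006]
ft_force: [0.1, -0.4, 6.7]
grip_width: 54.5
```

Call:
move_arm:
  targets:
    - [[0,0,0.5],0]
    - [[0,0,1.5],0]
    - [[0,0,3],0]
    - [[0,0,5],0]
    - [[0,0,6],0]
    - [[0,0,6],0]
    - [[0,0,6],0]

```text
t: 24.1
position: [578.9, 329.4, 161.3]
ee_rot: [0.001, 0.765, -0.644, -0.006]
ft_force: [0.7, 0.6, -3.5]
grip_width: 54.4
```

```bash
python3 w.py w14
```

```text
24.1 [578.9 329.4 161.3] jaw -1.399 54.42930503449551
```

View pics/w14.png

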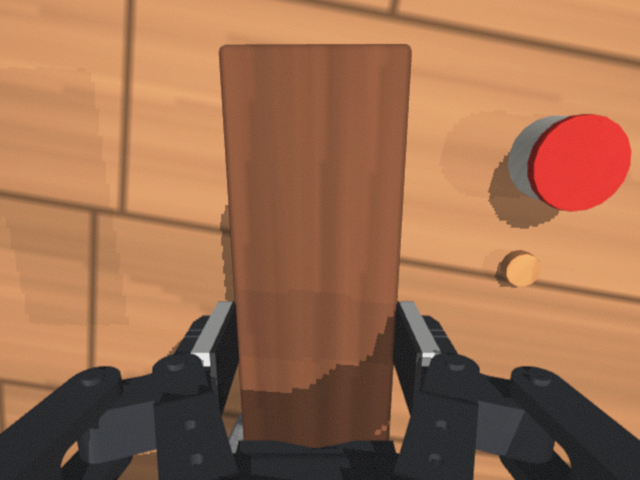

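```bash
python3 - <<'E'
from fw import *
held("w14",[(220,45),(411,45)],11,190)
held("w3",[(221,19),(415,19)],13,190)
E
```

```text
ex [-92.  -91.9] ey [-27.7  26.3] jaw -1.3994609697298486
ex [-98.2 -98.2] ey [-26.8  26.7] jaw 1.289325344390423
```

Call:
move_arm:
  targets:
    - [[0.1,-2,0.2],0]
    - [[0.1,-4,0.2],0]
    - [[0.2,-6,0.2],-0.5]
    - [[0.2,-8,0.2],-1.2]
    - [[0.2,-10,0.2],-2]
    - [[0.3,-12,0.2],-3]
    - [[0.3,-14,0.2],-4]
    - [[0.3,-16,0.2],-5.19]
    - [[0.35,-18,0.2],-5.19]
    - [[0.35,-20,0.2],-5.19]
    - [[0.35,-22,0.2],-5.19]
    - [[0.35,-23,0.2],-5.19]

```text
t: 25.35
position: [583.9, -249.4, 160.5]
ee_rot: [-0.003, -0.6, 0.8, 0.009]
ft_force: [0.8, -0.3, -1.7]
grip_width: 54.2
```

Call:
move_arm:
  targets:
    - [[0.15,-1.7,0],0]
    - [[0.15,-3.0,0],0]
    - [[0.15,-3.46,0],0]
    - [[0.15,-3.46,0],0]
    - [[0.15,-3.46,0],0]

```text
t: 25.85
position: [586.7, -334.1, 158.3]
ee_rot: [-0.003, -0.6, 0.8, 0.011]
ft_force: [-0.2, 0.5, -2.1]
grip_width: 54.5
```

```bash
python3 w.py w15
```

```text
25.85 [ 586.7 -334.1  158.3] jaw 4.428 54.4823446800021
```

View pics/w15.png

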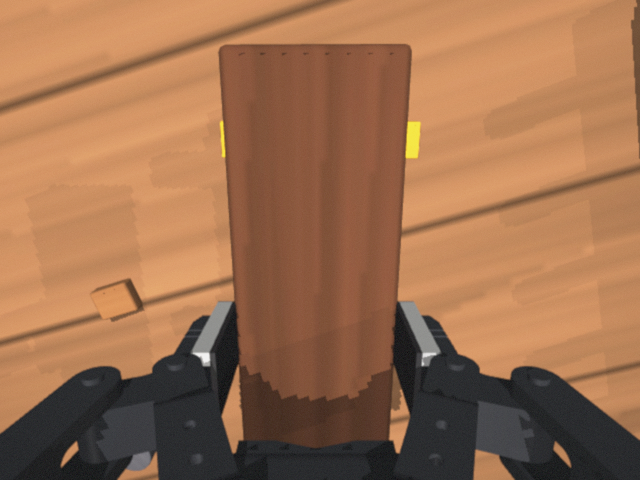

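```bash
python3 - <<'E'
from fw import *
held("w15",[(220,46),(411,46)],11,190)
held("w15",[(221.5,122),(222,157),(420,122),(418,158)],60-158.3,190)
st=np.load("pics/w15.npz");print(rot(st["ee_rot"])[:,2])
E
```

```text
ex [-91.4 -91.3] ey [-27.4  26.1] jaw 4.4276719389673405
ex [-67.7 -48.9 -67.7 -48.4] ey [-53.  -54.   55.   55.3] jaw 4.4276719389673405
[-0.01810335  0.01453572 -0.99973045]
```

Call:
move_arm:
  targets:
    - [[0,-0.08,-1],0]
    - [[0,-0.08,-2],0]
    - [[0,-0.08,-2.8],0]
    - [[0,-0.08,-3.2],0]
    - [[0,-0.08,-3.3],0]
    - [[0,-0.08,-3.35],0]
    - [[0,-0.08,-3.35],0]

```text
t: 26.6
position: [588.0, -336.0, 76.6]
ee_rot: [-0.002, -0.6, 0.8, 0.01]
ft_force: [1.6, -0.1, -1.5]
grip_width: 54.4
```

Call:
move_arm:
  targets:
    - [[0,0,-0.08],0]
    - [[0,0,-0.14],0]
    - [[0,0,-0.2],0]
    - [[0,0,-0.2],0]

```text
t: 27.0
position: [588.0, -336.1, 71.6]
ee_rot: [-0.002, -0.6, 0.8, 0.01]
ft_force: [0.3, 0.3, -0.6]
grip_width: 54.5
```

Call:
move_arm:
  targets:
    - [[0,0,-0.04],0]
    - [[0,0,-0.06],0]
    - [[0,0,-0.06],0]

```text
t: 27.3
position: [588.1, -336.2, 71.2]
ee_rot: [-0.002, -0.6, 0.8, 0.01]
ft_force: [-2.6, 1.0, 5.5]
grip_width: 54.5
```

Call:
move_arm:
  targets:
    - [[0,0,0],0]
    - [[0,0,0],0]
    - [[0,0,0],0]
    - [[0,0,0.2],0]
    - [[0,0,1],0]
    - [[0,0,3],0]
    - [[0,0,5],0]
    - [[0,0,5],0]
    - [[0,0,5],0]
  fingers: 1

```text
t: 28.2
position: [589.7, -337.3, 199.7]
ee_rot: [-0.002, -0.6, 0.8, 0.007]
ft_force: [-0.6, -0.4, -1.2]
grip_width: 85.3
```

```bash
python3 w.py w16; python3 - <<'E'
from h import *
from cell import vision
a=vision.read_camera("side"); crop(a,270,290,240,180,3,"s16")
E
```

```text
28.2 [ 589.7 -337.3  199.7] jaw 4.429 85.31392670147412
```

View pics/w16.png

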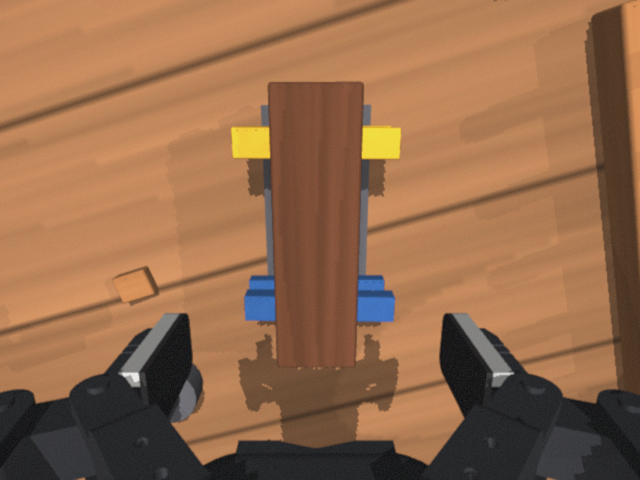

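View pics/s16.png

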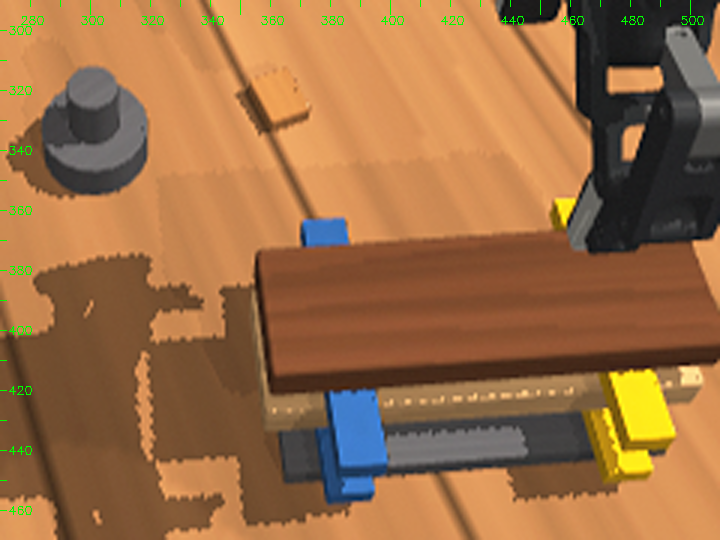

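```bash
python3 - <<'E'
from fw import *
setw("w16")
s=np.array([584.5,-335,-.281])
rel(f("dark",190,56,82,[(268,83),(364,83),(354,367),(278,367)]),s)
rel(f("ys",110,20,60,[(232,128),(401,128),(400,158),(232,157)]),s)
rel(f("bs",110,20,60,[(245,292),(394,292),(394,320),(245,320)]),s)
for n,p in (("st",[(250,276),(385,276)]),): print(back(p,24,setw("w16")))
# weight from side
print("w side",back((300.3,315.5),58,campose("side")))
E
```

```text
centre [ 586.1 -334.9]dark [ 5.85602e+02 -3.34739e+02 -2.84000e-01] 1.521 2.181
  in stand: 1.0 0.6 yaw -0.003
   centre [ 642.5 -351.3]ys [ 642.466 -351.332    1.284] 0.997 1.431
  in stand: 60.2 0.4 yaw 1.565
   centre [ 530.4 -321.1]bs [ 530.379 -321.107   -1.852] 1.346 1.654
  in stand: -55.9 -1.7 yaw 1.571
[[ 554.41703691 -270.28607275   24.        ]
 [ 524.23750597 -374.60996848   24.        ]]
w side [[ 468.08455584 -158.04641646   58.        ]]
```

Call:
move_arm:
  targets:
    - [[-1,1.5,0],0]
    - [[-2,3,0],0]
    - [[-3,4.5,0],0]
    - [[-4,6,0],0]
    - [[-4.79,7.17,0],0]
    - [[-4.79,7.17,0],0]
    - [[-4.79,7.17,0],0]

```text
t: 29.0
position: [466.4, -155.5, 193.3]
ee_rot: [-0.004, -0.601, 0.8, 0.012]
ft_force: [0.3, -0.3, -0.3]
grip_width: 85.3
```

```bash
python3 w.py w17
```

```text
29.0 [ 466.4 -155.5  193.3] jaw 4.43 85.34444893673636
```

View pics/w17.png

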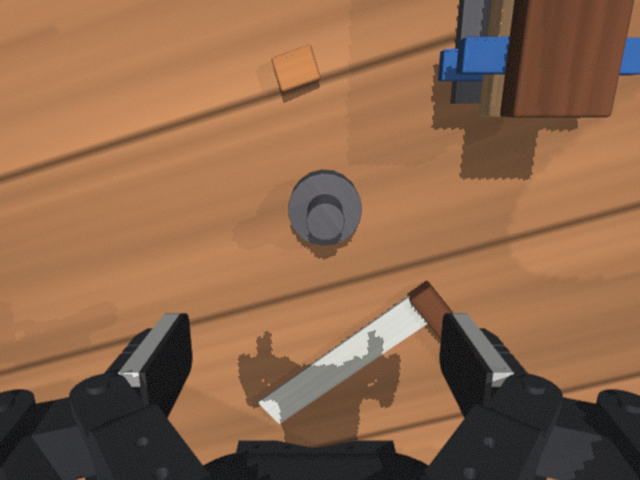

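```bash
python3 - <<'E'
from fw import *
W=setw("w17")
print(back((324.6,222),58,W),back((324.3,206.5),25,W))
held("w17",[(324.6,222)],58-193.3,1)
held("w17",[(427,283),(445,315)],20-193.3,1)
E
```

```text
[[ 466.42331697 -159.97184939   58.        ]] [[ 469.40784669 -160.98514675   25.        ]]
ex [-1.5] ey [4.] jaw 4.4299978255071135
ex [59.  87.4] ey [ 86.9 103.9] jaw 4.4299978255071135
```

Call:
move_arm:
  targets:
    - [[0,-0.15,-1.5],0]
    - [[0,-0.15,-3],0]
    - [[0,-0.15,-4.5],0]
    - [[0,-0.15,-5.5],0]
    - [[0,-0.15,-6.1],0]
    - [[0,-0.15,-6.4],0]
    - [[0,-0.15,-6.4],0]
    - [[0,-0.15,-6.4],0]
  fingers: 0.4

```text
t: 29.85
position: [468.2, -161.0, 34.4]
ee_rot: [-0.003, -0.6, 0.8, 0.011]
ft_force: [-0.8, -0.6, 0.7]
grip_width: 59.8
```

Call:
move_arm:
  targets:
    - [[0,0,0],0]
    - [[0,0,0],0]
    - [[0,0,0],0]
    - [[0,0,0],0]
    - [[0,0,0],0]
    - [[0,0,0],0]
  fingers: -1
  squeeze: 60

```text
t: 30.45
position: [469.4, -161.7, 35.8]
ee_rot: [-0.003, -0.6, 0.8, 0.009]
ft_force: [-0.9, -0.6, 5.2]
grip_width: 23.6
```

Call:
move_arm:
  targets:
    - [[0,0,0.5],0]
    - [[0,0,1.5],0]
    - [[0,0,3],0]
    - [[0,0,5],0]
    - [[0,0,6],0]
    - [[0,0,6],0]
    - [[0,0,6],0]

```text
t: 31.15
position: [468.5, -161.2, 185.0]
ee_rot: [-0.003, -0.6, 0.8, 0.01]
ft_force: [-1.1, 0.7, -4.6]
grip_width: 24.3
```

```bash
python3 w.py w18
```

```text
31.15 [ 468.5 -161.2  185. ] jaw 4.429 24.276655745701383
```

View pics/w18.png

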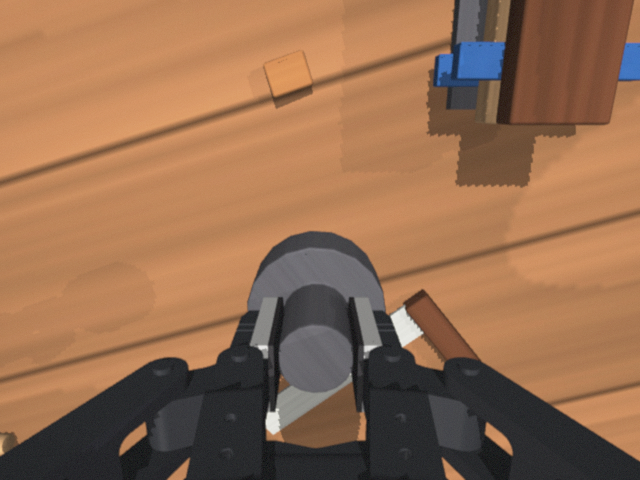

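```bash
python3 - <<'E'
from fw import *
held("w18",[(315.5,358)],22.2,1)
E
```

```text
ex [1.9] ey [-0.6] jaw 4.429030314918556
```

Call:
move_arm:
  targets:
    - [[0.8,-1.2,0],0]
    - [[1.8,-2.7,0],0]
    - [[2.8,-4.2,0],0]
    - [[3.8,-5.7,0],0]
    - [[4.4,-6.6,0],0]
    - [[4.66,-6.96,0],0]
    - [[4.66,-6.96,0],0]
    - [[4.66,-6.96,0],0]

```text
t: 32.0
position: [582.3, -332.8, 180.8]
ee_rot: [-0.004, -0.6, 0.8, 0.014]
ft_force: [-0.2, 1.2, -3.6]
grip_width: 24.0
```

```bash
python3 w.py w19
```

```text
32.0 [ 582.3 -332.8  180.8] jaw 4.429 23.9798051000864
```

View pics/w19.png

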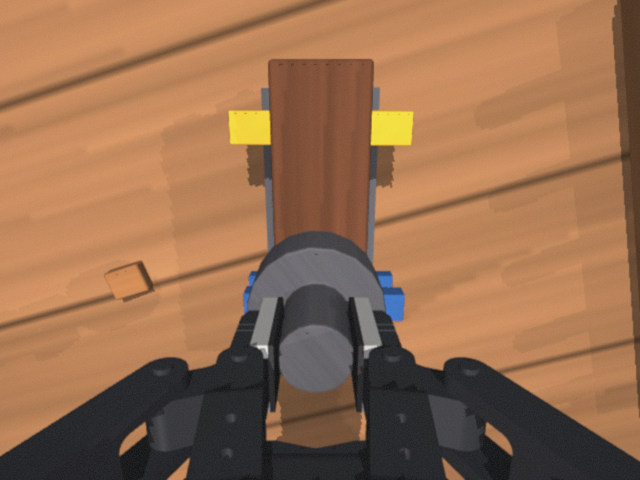

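```bash
python3 - <<'E'
from fw import *
held("w19",[(268,60),(374,60)],82-180.8,1)
held("w19",[(229.5,111),(413,112),(412,147),(230,145)],60-180.8,1)
held("w19",[(315.5,358)],22.2,1)
E
```

```text
ex [-98.2 -98.1] ey [-26.7  28.6] jaw 4.429225296399608
ex [-72.5 -71.9 -51.7 -52.9] ey [-53.   55.2  56.  -53.9] jaw 4.429225296399608
ex [1.7] ey [-0.5] jaw 4.429225296399608
```

Call:
move_arm:
  targets:
    - [[0.1,-0.06,-0.6],0]
    - [[0.1,-0.06,-1.4],0]
    - [[0.1,-0.06,-2],0]
    - [[0.1,-0.06,-2.25],0]
    - [[0.1,-0.06,-2.4],0]
    - [[0.1,-0.06,-2.4],0]
    - [[0.1,-0.06,-2.4],0]

```text
t: 32.75
position: [585.6, -334.6, 122.5]
ee_rot: [-0.004, -0.6, 0.8, 0.013]
ft_force: [0.4, -0.2, -3.5]
grip_width: 23.6
```

Call:
move_arm:
  targets:
    - [[0,0,-0.04],0]
    - [[0,0,-0.08],0]
    - [[0,0,-0.1],0]

```text
t: 33.05
position: [585.9, -334.8, 120.5]
ee_rot: [-0.004, -0.6, 0.8, 0.012]
ft_force: [-0.1, -0.2, -2.7]
grip_width: 23.5
```

Call:
move_arm:
  targets:
    - [[0,0,-0.05],0]
    - [[0,0,-0.1],0]
    - [[0,0,-0.1],0]

```text
t: 33.35
position: [586.0, -334.8, 118.1]
ee_rot: [-0.004, -0.6, 0.8, 0.012]
ft_force: [-0.4, 0.5, -4.0]
grip_width: 23.8
```

Call:
move_arm:
  targets:
    - [[0,0,-0.04],0]
    - [[0,0,-0.07],0]
    - [[0,0,-0.07],0]

```text
t: 33.65
position: [586.1, -334.9, 118.1]
ee_rot: [-0.004, -0.6, 0.8, 0.012]
ft_force: [-3.6, 1.6, 5.0]
grip_width: 24.0
```

Contact; release slowly and rise.

Call:
move_arm:
  targets:
    - [[0,0,0],0]
    - [[0,0,0],0]
    - [[0,0,0],0]
    - [[0,0,0],0]
    - [[0,0,0.3],0]
    - [[0,0,1],0]
    - [[0,0,2.5],0]
    - [[0,0,4],0]
    - [[0,0,4],0]
    - [[0,0,4],0]
  fingers: 0.4

```text
t: 34.65
position: [587.4, -335.9, 222.0]
ee_rot: [-0.003, -0.6, 0.8, 0.009]
ft_force: [0.1, 0.0, -0.1]
grip_width: 59.7
```

```bash
python3 w.py w20; python3 - <<'E'
from h import *
from cell import vision
a=vision.read_camera("side"); crop(a,270,290,240,180,3,"s20"); cv2.imwrite("pics/side20.png",a[:,:,::-1])
a=vision.read_camera("scene"); crop(a,80,170,200,120,4,"c20"); cv2.imwrite("pics/scene20.png",a[:,:,::-1])
E
```

```text
34.65 [ 587.4 -335.9  222. ] jaw 4.43 59.74663132504755
```

View pics/w20.png

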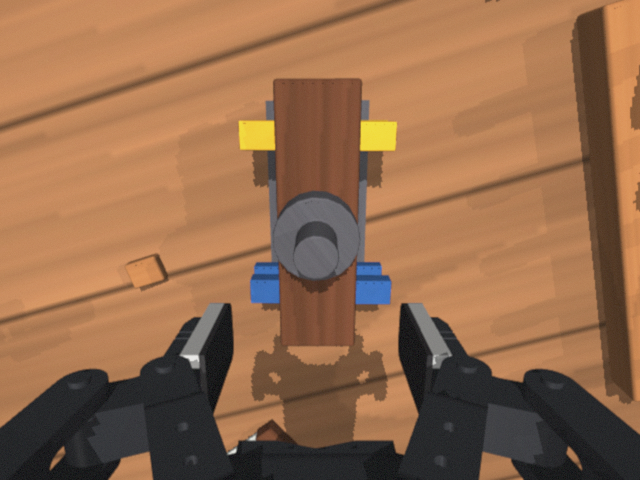

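View pics/s20.png

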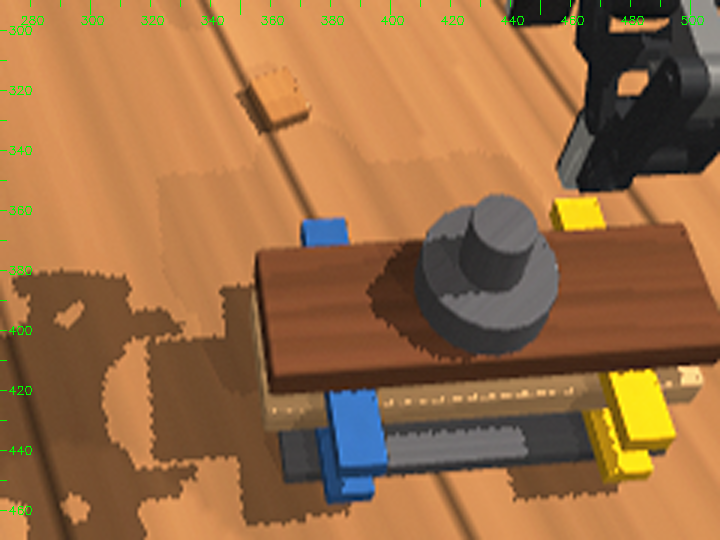

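View pics/c20.png

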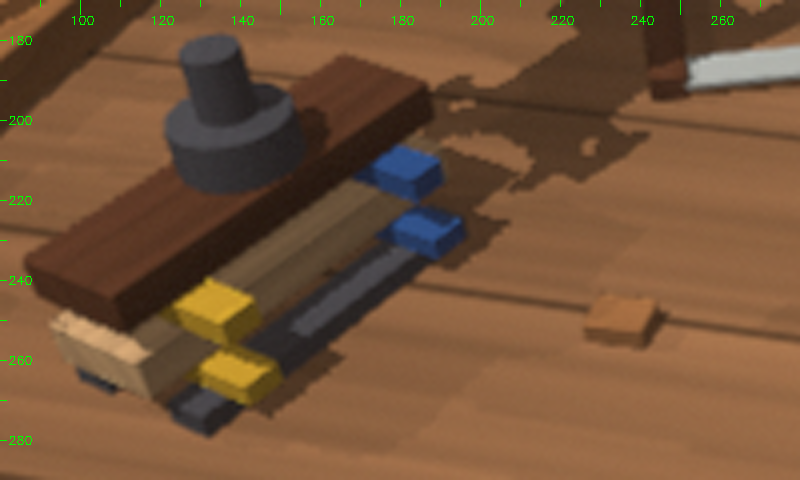

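```bash
python3 - <<'E'
from fw import *
W=setw("w20"); s=np.array([584.6,-335,-.281])
rel(f("dark",190,56,82,[(274,80),(362,80),(354,345.5),(281,345.5)]),s)
rel(f("ys",110,20,60,[(239,122),(397,122),(397,150),(239,150)]),s)
rel(f("bs",110,20,60,[(251,277),(391,277),(391,304),(251,303)]),s)
print("grip top, disc top")
for p,z in(((316,257),140),((315.3,233),107)):
    q=back(p,z,W)[0]; rel(np.array([*q[:2],s[2]]),s)
a,b=[cv2.imread(f"pics/side{k}.png").astype(int)[160:215,305:360] for k in("0","20")]
print("tin diff side",np.abs(a-b).max(),np.abs(a-b).mean())
E
```

```text
centre [ 586. -335.]dark [ 5.85502e+02 -3.34847e+02 -2.84000e-01] 1.49 2.419
  in stand: 0.8 0.4 yaw -0.003
   centre [ 642.2 -351.3]ys [ 642.139 -351.318   -1.854] 0.802 0.866
  in stand: 59.8 0.3 yaw 1.569
   centre [ 529.5 -321.2]bs [ 529.482 -321.161    1.287] 1.213 1.671
  in stand: -56.8 -2.0 yaw 1.568
grip top, disc top
  in stand: -1.4 0.9 yaw 0.0
  in stand: 3.0 1.6 yaw 0.0
tin diff side 136 21.013112947658403
```

```bash
python3 - <<'E'
from h import *
for k in("0","20"):
    a=cv2.imread(f"pics/side{k}.png").astype(int); m=(a[:,:,2]>120)&(a[:,:,1]<60)&(a[:,:,0]<60); m[:150]=0;m[230:]=0
    y,x=np.nonzero(m); print(k,len(x),x.mean(),y.mean(),x.min(),x.max(),y.min(),y.max())
E
```

```text
0 364 333.36538461538464 177.80494505494505 320 346 170 186
20 374 335.3770053475936 178.3475935828877 320 575 168 187
```

```bash
python3 -c "
from cell import r,telemetry
print(r.job_done()); print(telemetry.sense()['t'])"
```

```text
the job is handed in; nothing more can be done
None
the job is handed in; nothing more can be done
```

I built the full drying stack on the stand and handed the job in at about 35 s of the 131 s allowed. The hand-in gives no verdict, so the figures below are my own camera measurements, in the stand's frame.

| Item | Measured position (x, y) in mm | Note |
|---|---|---|
| Pale plank | +1, +1 | yaw within 0.01 rad; last measured before the dark plank covered it, and it looks unmoved in the final pictures |
| Yellow stick | +60, 0 | straight across, above its bearer |
| Blue stick | −57, −2 | about 3 mm inward of its bearer's middle |
| Dark plank | +1, 0 | yaw within 0.01 rad |
| Weight | about +1, +1 | upright and let go |

- **Wax tin:** it stayed in place. Its red lid covers the same pixels, within 1 or 2, in the first and last side views. A raw before/after image difference there was large, which I put down to changed light and shadow.
- **Weight disagreement:** the weight's grip top read −1 mm and its disc top +3 mm along the stand, about what a hand-read pixel can be off. Both are well inside the 18 mm tolerance.
- **Camera disagreement:** in the first measurements the two fixed cameras differed by 3–12 mm on positions (worst on the wax tin). I used the wrist camera for the grasps and placings.

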